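# Load the tray warmer under its hot lid

## Task

Load the tray warmer for the evening service: lift its hot lid by the loop with the lid lifter and park it on the cork trivet, then stack squarely in the well the dark base rack first, next every canape tray that is out (any order), and last the brass cover plate. Then put the lid back squarely on the warmer with the lifter and stand the lifter upright on its marble pad. Never touch the lid with the gripper or arm, keep it level while it hangs, and leave the glasses and other things standing where they are.

Things in the scene. Friction and masses are not known exactly. Their poses are not given: they have to be found in the camera images.
- warmer: white warming box, fixed, 124 x 124 mm outside, 68 mm high, with a brass band; its square well is 104 x 104 mm, 56 mm deep, walls 10 mm thick, open at the top once the lid is off. Origin: centre of the underside; x, y along its sides, z up (brass knob on its -x face).
- well_floor (a point): centre of the floor of the warmer's well, 12 mm above the table; axes as the warmer's. Stacked on this floor, base rack and trays each add 13 mm; with the cover plate (6 mm) on top of three trays the stack is 58 mm high, about flush with the rim.
- lid: hot copper lid, about 0.45 kg, 132 x 132 mm, 36 mm high, hollow below (104 x 104 x 30 mm); its flat lower edge just rests on the warmer's rim, 68 mm above the table. On its flat top a dark steel loop: upside-down U of 8 mm round bar, legs at y = +-40 mm, level bar along the lid's y, 38 mm clear under the bar. Origin: centre of the lower edge plane; z up.
- loop_bar (a point): middle of the level bar of the lid's loop (on its centre line), 78 mm above the lid's lower edge, 42 mm above its flat top, straight above the centre of mass; the bar runs along this frame's y.
- lifter: C-shaped lid lifter, 0.25 kg, standing on its flat steel prong: plate 5 mm thick, 40 mm wide (y), x = -52 to +24 mm. Upright back at x = -52 to -46 mm; mouth open to +x, 57 mm high. Wooden handle on top along x (-50 to +32 mm), 22 mm wide in y, 62 to 92 mm above the underside. Gripped over x = 0 it carries the lid without twist. Origin: underside, below the seat; z up.
- lifter_seat (a point): middle of the lifter's seat for the loop's bar: top of its prong, 5 mm above the underside, at x = 0, straight below the handle. Cross ridges hold the bar in: one at the tip (x = 16 to 22 mm, top 13 mm above the underside), one at x = -20 to -14 mm (top 11 mm). Axes as the lifter's.
- trivet: square cork trivet, fixed, 150 x 150 mm, 12 mm thick. Origin: centre of the underside; z up.
- pad: marble pad where the lifter stands, fixed, 120 (x) x 90 (y) mm, 8 mm thick. Origin: centre of the underside; z up.
- base_rack: dark steel base rack of the same shape as the trays, 96 x 96 mm, 13 mm high, about 0.2 kg: 3 mm floor plate, 6 mm thick end walls 13 mm high at x = +-45 mm, sides at +-y open, and an upright middle rib to grip: 10 mm thick, along the x axis for 84 mm, top 12 mm above the underside. Origin: centre of the underside; z up.
- tray_white: canape tray, white, 96 x 96 mm, 13 mm high, about 0.14 kg: 3 mm floor plate, 6 mm thick end walls 13 mm high at x = +-45 mm, sides at +-y open, and an upright middle rib to grip: 10 mm thick, along the x axis for 84 mm, top 12 mm above the underside. Origin: centre of the underside; z up. May be absent (None).
- tray_blue: canape tray, blue, 96 x 96 mm, 13 mm high, about 0.14 kg: 3 mm floor plate, 6 mm thick end walls 13 mm high at x = +-45 mm, sides at +-y open, and an upright middle rib to grip: 10 mm thick, along the x axis for 84 mm, top 12 mm above the underside. Origin: centre of the underside; z up. May be absent (None).
- tray_green: canape tray, green, 96 x 96 mm, 13 mm high, about 0.14 kg: 3 mm floor plate, 6 mm thick end walls 13 mm high at x = +-45 mm, sides at +-y open, and an upright middle rib to grip: 10 mm thick, along the x axis for 84 mm, top 12 mm above the underside. Origin: centre of the underside; z up. May be absent (None).
- cover: brass cover plate, 96 x 96 x 6 mm, about 0.18 kg, with an upright wooden grip rib along its x axis: 10 mm thick, 60 mm long, top 26 mm above the underside. Origin: centre of the underside; z up.
- tumbler: clear glass tumbler, 72 mm across, 85 mm high; a bystander. Origin: centre of the underside.
- tumbler_b: amber glass tumbler, 72 mm across, 85 mm high; a bystander. Origin: centre of the underside.
- jigger: brass double-cone bar measure, 42 mm across, 70 mm high; a bystander. Origin: centre of the underside.
- candle: white jar with wooden cap, 70 mm across, 75 mm high; a bystander. Origin: centre of the underside.
- mill: wooden pepper mill, 48 mm across, 130 mm high; a bystander. Origin: centre of the underside.
Things that resemble listed ones, but are neither listed nor needed, are in the scene too. Several things have the shape of the tray_green; the one meant has the colours described above. What is shaped like the tray_white but purple is not meant.

How it is judged:
On the way, in this order (a step that is already met when the one before it is completed fails the run):
1. the lid hangs level from the lifter, clear of the warmer (contact force between lifter and lid above 2 N and z of lid in the frame of warmer above 0.085 m and angle between lid's own z axis and vertical below 0.3 rad), for 0.2 s.
2. the lid rests on the trivet, free of the lifter (horizontal distance between lid and trivet below 0.03 m and z of lid in the frame of trivet below 0.016 m and contact force between lifter and lid below 0.2 N and linear speed of lid below 0.02 m/s), for 0.3 s.
3. the base rack lies flat on the floor of the well (horizontal distance between base_rack and well_floor below 0.009 m and angle between base_rack's own z axis and vertical below 0.06 rad and z of base_rack in the frame of well_floor between -0.004 and 0.004 m), for 0.3 s.
4. every tray present lies flat in the well above the base rack (all of step 3 and horizontal distance between each of tray_white, tray_blue, tray_green and well_floor below 0.009 m and angle between each of tray_white, tray_blue, tray_green's own z axis and vertical below 0.06 rad and z of tray_white in the frame of well_floor between -0.004 and 0.043 m and z of each of tray_white, tray_blue, tray_green in the frame of base_rack above 0.003 m and z of tray_blue in the frame of well_floor between -0.004 and 0.043 m and z of tray_green in the frame of well_floor between -0.004 and 0.043 m), for 0.3 s.
5. the cover plate lies flat on top of the stack (all of step 4 and horizontal distance between cover and well_floor below 0.009 m and angle between cover's own z axis and vertical below 0.06 rad and z of cover in the frame of well_floor between -0.004 and 0.056 m and z of cover in the frame of tray_white above 0.003 m and z of cover in the frame of tray_blue above 0.003 m and z of cover in the frame of tray_green above 0.003 m and z of cover in the frame of base_rack above 0.003 m), for 0.3 s.
6. the lid hangs level from the lifter again, clear of the trivet (contact force between lifter and lid above 2 N and z of lid in the frame of trivet above 0.03 m and angle between lid's own z axis and vertical below 0.3 rad), for 0.2 s.
At the end, for the whole second after the job is handed in: Base rack, every tray present and cover plate lie flat in the well in that order (within 9 mm of centre); the lid rests on the rim within 10 mm of centre and 0.17 rad of square, free of the lifter; the lifter stands at rest on its pad, within 35 mm of its centre (all of step 5 and horizontal distance between lid and warmer below 0.01 m and z of lid in the frame of warmer between 0.064 and 0.072 m and angle between lid's own z axis and vertical below 0.06 rad and angle between the x axis of lid and the x axis of warmer, either way round below 0.17 rad and contact force between lifter and lid below 0.1 N and linear speed of each of lid, lifter below 0.02 m/s and horizontal distance between lifter and pad below 0.035 m and angle between lifter's own z axis and vertical below 0.1 rad and z of lifter in the frame of pad below 0.013 m); the robot touches nothing.
It fails at once if the hot lid is touched by the gripper or the arm (contact force between any of the fingers, the arm and lid above 0.5 N).
It fails at once if the lid tilts by more than 0.4 rad (angle between lid's own z axis and vertical above 0.4 rad).
It fails at once if a bystander is knocked over or shifted by more than 50 mm (distance of any of tumbler, tumbler_b, jigger, candle, mill from where it was at the start of the episode above 0.05 m or angle between any of tumbler, tumbler_b, jigger, candle, mill's own z axis and vertical above 0.5 rad).
Of tray_white, tray_blue, tray_green only 1 to 3 are there at a start; the rules pass over those that are not, and their reading is None.
At some moment in a run one of base_rack, tray_white, tray_blue, tray_green, cover may be knocked a few centimetres aside while the robot is not near it.
It also fails if it takes over 210 s, if anything falls off the work surface, if the arm or the gripper's body presses on something with over 40 N, if the wrist force passes 120 N, or if a joint passes its speed limit or range.

## Robot

A 6-joint arm with a two-finger parallel gripper is mounted at the origin on the work surface. World frame = base frame: x ahead of the robot, y to its left, z up, the work surface at z = 0. Lengths are in m, angles in rad, forces in N, time in s.
With the tool pointing down it reaches from about 0.375 to 0.975 m from the base axis. Payload 3.8 kg.
Tool frame: the origin (TCP) lies where the fingers leave the gripper's body, on its centre line; the fingertips stand 73 mm ahead of it and the grasp point (between the pads) lies 54 mm ahead of it; z points along the fingers, y is the line along which they close (so a half turn about z gives the same grasp; the last joint's range is limited). The gripper opens to 85 mm and grips with 20 to 120 N. Pads are 22 mm wide; open, the fingers measure 114 mm over their backs; the gripper's body (76 mm by 85 mm) begins 54 mm behind the grasp point. The pads swing forward as they close: fully open they stand 13 mm farther back than shut.
Start: joints at [1.142, 0.264, 1.604, -0, 1.274, -0.037], TCP at [0.258, 0.624, 0.304] pointing down, gripper open.
Joint ranges: [-2.63, 2.63], [-0.94, 2.18], [0.31, 2.57], [-1.31, 4.45], [0, 2.66], [-2.55, 2.55]. Speed limits (rad/s): [2.57, 2.57, 3.14, 3.14, 3.14, 3.14].

## Interface

Orientations are given as a rotation vector (axis times angle).
In Python, from workcell import read_state, viewer, bot gives the robot as it stands.
- The arm moves only by the tool jog_arm, never from a script. Its argument "increments" is a list that holds one entry, the list of rows, each a list of 7 numbers: the shift along the tool's x, y, z in units of 30 mm (1.0 is 30 mm), then the turn, a rotation vector about the tool's x, y, z in units of 6 degrees (1.0 is 6 degrees), then the opening, from -1 (shut) to 1 (fully open). A call has exactly 5 rows; each row shifts and turns the commanded pose from where the row before left it, along the tool's axes as they then stand; what a row does not reach is not made up. A row lasts 1/12 s, in which the tool goes at most 41.7 mm and 7.16 degrees, less where a joint would pass 70% of its speed; a pose out of reach is approached as far as the arm can. A call is refused whole if a number of a shift passes 1 or a number of a turn 1, either way. A call with a gripper value outside its range is refused whole. The fingers move at their own pace and stop on an object; "force" is the grip in N (left out, the last holds). Time passes only in rows, so rows that do not move let the fingers close, or fill a call up. It gives the time, the measured TCP pose, the force, the opening and the grip force at its end, in the units of the state.
- read_state(): the state, without advancing time (a new reading comes with each control period).
- viewer.read_camera(name): name is "scene" or "side" or "wrist"; returns (picture, depth): 480x640x3 uint8, blue, green, red; 480x640 float32, m along the optical axis (not along the pixel's ray), 0 where there is no reading.
- viewer.camera_params(name): a dict with "fx", "fy", "cx", "cy" (pixels), "R" (3x3) and "t" (3): a world point X has camera coordinates R X + t; the wrist camera has in their place "hand_eye" (4x4, takes a point from camera to tool coordinates, whose origin is the TCP and whose axes are the flange's). Camera axes: x right, y down, z forward; pixel columns grow to the right and rows downward; lengths in m; the calibration is good to about 2 mm. The wrist camera is an equidistant fisheye: a pixel r from the principal point sees the ray r / f radians off the axis. A picture is of the moment at which its call begins: read the wrist's pose just before it. camera_params takes no time and is no camera call.
- bot.finish_job(): hands the job in; it is judged then, once.
The state is a dict: "time": time; "q": joint angles; "joint_vel": joint speeds; "joint_torque": joint torques, N m; "tool_pos": TCP position; "tcp_rot": TCP orientation; "wrist_force": force on the tool from outside, world axes, zero at the start; "torque": the same for the moment, N m; "width": opening from 0.0 (shut) to 1.0 (fully open); "grip_force": force on a finger pad.
Only numpy, scipy, OpenCV 4.12 (cv2) and the standard library are available. Lean on these libraries where they do the work, as an engineer would, in place of code of your own. Each camera call takes 0.05 s, during which the arm holds its last target. There are 200 camera calls.

## Working session

There is one attempt and no reset: what is moved stays moved. The work goes in short steps, Python scripts to look and compute and a tool call to move; the robot and the scene stay as the last step left them, time stands still between calls to the robot, and variables do not carry over. Pictures are saved under pics/ and viewed, at most 14 in all, crops included, and the job is handed in when it is done.

Besides the shell and the picture viewer there is one more tool, called by a JSON object that holds its "method" and its "body". jog_arm: Moves the arm, as the interface text tells. Its arguments: {"type":"object","properties":{"increments":{"type":"array","items":{"type":"array","items":{"type":"array","items":{"type":"number"}}}},"force":{"type":"number"}},"required":["increments"]}

```bash
mkdir -p pics; ls
python3 - <<'E'
from workcell import read_state, viewer
import cv2, numpy as np, pickle
s=read_state(); print({k:np.round(v,3) for k,v in s.items()})
d={}
for c in ("scene","side"):
    p=viewer.camera_params(c); im,dep=viewer.read_camera(c); d[c]=(im,dep,p)
    cv2.imwrite(f"pics/{c}0.png",im); print(c,{k:np.round(v,3).tolist() for k,v in p.items()}, (dep>0).mean())
print(viewer.camera_params("wrist"))
pickle.dump(d,open("d0.pkl","wb"))
E
```

```text
pics
{'time': np.float64(0.0), 'q': array([ 1.142,  0.265,  1.605, -0.   ,  1.274, -0.037]), 'joint_vel': array([-0.001,  0.001, -0.001, -0.   ,  0.   ,  0.002]), 'joint_torque': array([ 0.0000e+00, -5.1513e+01, -3.6730e+01,  0.0000e+00,  1.3000e-02,
        0.0000e+00]), 'tool_pos': array([0.258, 0.623, 0.303]), 'tcp_rot': array([-6.110e-01, -3.081e+00,  3.000e-03]), 'wrist_force': array([ 0.54 , -0.152,  0.653]), 'torque': array([-0.017,  0.036, -0.049]), 'grip_force': np.float64(0.0), 'width': np.float64(1.001)}
scene {'fx': 474.183, 'fy': 474.183, 'cx': 322.469, 'cy': 240.658, 'R': [[0.861, 0.508, 0.003], [0.344, -0.579, -0.739], [-0.373, 0.637, -0.674]], 't': [-0.433, -0.146, 1.506]} 0.9958561197916667
side {'fx': 518.765, 'fy': 518.765, 'cx': 321.588, 'cy': 240.144, 'R': [[0.733, -0.68, 0.023], [-0.344, -0.399, -0.85], [0.587, 0.615, -0.526]], 't': [-0.454, 0.261, 1.106]} 0.9960221354166666
{'fx': 371.64829954431775, 'fy': 371.64829954431775, 'cx': 313.9780729909047, 'cy': 232.53087805721057, 'hand_eye': array([[-7.53308947e-04, -9.52958612e-01, -3.03099515e-01,
         7.75133491e-02],
       [ 9.99999700e-01, -7.72532268e-04, -5.64746637e-05,
        -1.99388172e-03],
       [-1.80336138e-04, -3.03099466e-01,  9.52958908e-01,
        -6.97227383e-02],
       [ 0.00000000e+00,  0.00000000e+00,  0.00000000e+00,
         1.00000000e+00]])}
```

View pics/scene0.png

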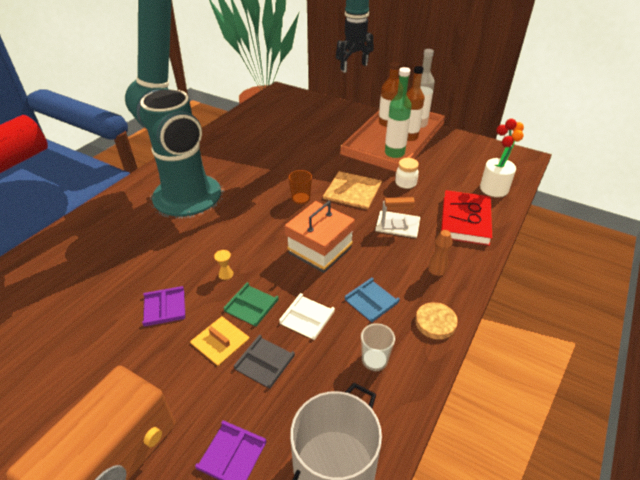

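View pics/side0.png

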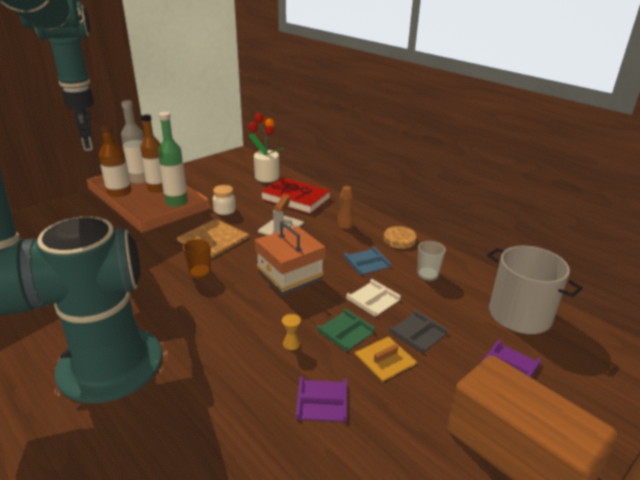

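```bash
cat > h.py <<'E'
import cv2, numpy as np
from scipy.spatial.transform import Rotation as Ro
from workcell import read_state, viewer, bot
def cloud(im,dep,p):
    v,u=np.mgrid[0:480,0:640]
    c=np.stack([(u-p['cx'])/p['fx']*dep,(v-p['cy'])/p['fy']*dep,dep],-1)
    return (c-np.array(p['t']))@np.array(p['R'])   # R^T (c-t)
def rays_plane(uv,p,z):
    uv=np.atleast_2d(uv).astype(float); R=np.array(p['R']);t=np.array(p['t'])
    d=np.c_[(uv[:,0]-p['cx'])/p['fx'],(uv[:,1]-p['cy'])/p['fy'],np.ones(len(uv))]@R
    o=-R.T@t
    return o+d*((z-o[2])/d[:,2])[:,None]
def rect(xy):
    (cx,cy),(w,h),a=cv2.minAreaRect(xy.astype(np.float32)*1000); return np.round([cx,cy,w,h,a],1)
E
python3 - <<'E'
from h import *
import pickle
d=pickle.load(open("d0.pkl","rb"))
X0,X1,Y0,Y1=0.0,1.0,-0.6,0.75
for c,(im,dep,p) in d.items():
    P=cloud(im,dep,p); 
    ok=dep>0
    # table height check
    m=ok&(P[...,0]>.2)&(P[...,0]<.9)&(abs(P[...,1])<.5)&(abs(P[...,2])<.02)
    print(c,'table z med',np.median(P[m][:,2]),P[m][:,2].std())
    s=2.0; n=(int((Y1-Y0)*1000/s),int((X1-X0)*1000/s))
    O=np.zeros((n[1],n[0],3),np.uint8)
    q=P[ok]; col=im[ok]; o=np.argsort(q[:,2]); q=q[o];col=col[o]
    # rows: x up, cols: y leftwards
    r=((X1-q[:,0])*1000/s).astype(int); k=((Y1-q[:,1])*1000/s).astype(int)
    g=(r>=0)&(r<n[1])&(k>=0)&(k<n[0]); 
    for rr,kk,cc in zip(r[g],k[g],col[g]): O[rr,kk]=cc
    O=cv2.dilate(O,np.ones((2,2)))
    cv2.imwrite(f"pics/top_{c}.png",O)
    np.save(f"P_{c}.npy",P)
    hsv=cv2.cvtColor(im,cv2.COLOR_BGR2HSV)
    for n_,(u,v) in (dict(white=(300,322),blue=(380,292),green=(258,297),base=(258,365),cover=(232,345),lid=(310,232),pur=(160,312)).items() if c=='scene' else dict(white=(366,300),blue=(362,265),green=(340,334),base=(414,336),cover=(380,368),lid=(310,247)).items()):
        print(n_,hsv[v,u],np.round(P[v,u],3))
E
```

```text
scene table z med 0.001425902383958326 0.004103578079544657
white [ 27   9 255] [ 0.584 -0.244  0.004]
blue [101 109 178] [ 0.708 -0.063  0.006]
green [ 66 117 144] [ 0.453 -0.234  0.007]
base [ 16  45 107] [ 0.568 -0.391  0.004]
cover [ 23 180 252] [ 0.985 -0.825  0.908]
lid [  9 169 187] [ 0.496 -0.052  0.105]
pur [145 169 128] [ 0.276 -0.392  0.004]
side table z med -0.0013823189063425121 0.004466214200038979
white [ 21  73 223] [ 0.562 -0.224  0.009]
blue [99 83 98] [ 0.676 -0.104  0.002]
green [65 98 68] [ 0.428 -0.267  0.006]
base [19 38 54] [ 0.553 -0.383  0.005]
cover [ 18 197 171] [ 0.417 -0.4    0.007]
lid [ 11 180 181] [ 0.522 -0.058  0.103]
```

View pics/top_scene.png

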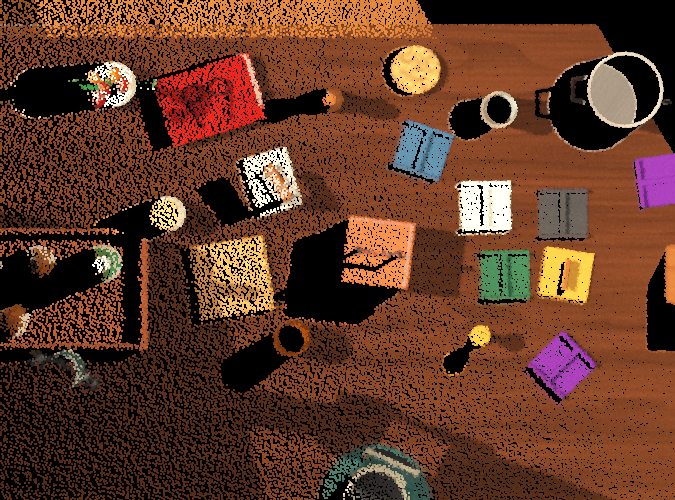

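```bash
cat > m.py <<'E'
from h import *
def fit(xy,name=''):
    xy=xy[np.isfinite(xy).all(1)]
    # density-filter
    H=np.zeros((700,700),np.uint8); ij=((xy-xy.mean(0))*500+350).astype(int).clip(0,699)
    H[ij[:,1],ij[:,0]]=255; H=cv2.morphologyEx(H,cv2.MORPH_CLOSE,np.ones((7,7)))
    n,l,st,_=cv2.connectedComponentsWithStats(H); b=1+np.argmax(st[1:,4])
    q=xy[l[ij[:,1],ij[:,0]]==b]
    a=cv2.minAreaRect(q.astype(np.float32)*1000)[2]%90
    a=(a+45)%90-45
    c,s=np.cos(np.radians(a)),np.sin(np.radians(a)); R=np.array([[c,s],[-s,c]])
    r=q@R.T; lo,hi=np.percentile(r,1,0),np.percentile(r,99,0); m=(lo+hi)/2@R
    print(name,'ctr',np.round(m*1000,1),'size',np.round((hi-lo)*1000,1),'yaw',round(a,1),len(q)); return m,a
HS=dict(white=((0,0,120),(35,95,255)),blue=((92,50,60),(115,255,255)),green=((50,50,40),(85,255,255)),
 base=((0,0,20),(180,80,140)),cover=((12,110,90),(32,255,255)),lid=((3,110,90),(16,255,255)),trivet=((10,60,80),(30,255,255)),pad=((0,0,120),(40,80,255)),handle=((3,100,70),(18,255,255)))
REG=dict(white=(.585,-.215,.08,-.01,.03),blue=(.70,-.095,.08,-.01,.03),green=(.45,-.26,.075,-.01,.03),base=(.57,-.375,.075,-.01,.03),cover=(.45,-.38,.075,-.01,.04),
 lid=(.49,-.01,.12,.09,.115),trivet=(.445,.285,.11,-.0,.03),pad=(.635,.21,.10,-.0,.025),handle=(.635,.21,.10,.055,.12))
if __name__=='__main__':
  import pickle
  d=pickle.load(open("d0.pkl","rb"))
  for n in HS:
    for c,(im,dep,p) in d.items():
      P=cloud(im,dep,p); hsv=cv2.cvtColor(im,cv2.COLOR_BGR2HSV)
      x,y,r,z0,z1=REG[n]
      m=(cv2.inRange(hsv,*HS[n])>0)&(dep>0)&(abs(P[...,0]-x)<r)&(abs(P[...,1]-y)<r)&(P[...,2]>z0)&(P[...,2]<z1)
      if m.sum()>20: fit(P[m][:,:2],n+' '+c); print('   z med',np.round(np.median(P[m][:,2])*1000,1))
  # loop bar, candidate dark pts above lid; obstacles top
  for c,(im,dep,p) in d.items():
    P=cloud(im,dep,p); m=(dep>0)&(abs(P[...,0]-.5)<.1)&(abs(P[...,1])<.1)&(P[...,2]>.132)&(P[...,2]<.16)
    q=P[m]; a=np.cov(q[:,:2].T); w,v=np.linalg.eigh(a); print('bar',c,len(q),np.round(q.mean(0)*1000,1),'dir',np.degrees(np.arctan2(*v[::-1,1])),np.round(np.percentile(q@np.r_[v[:,1],0],[2,98]).ptp() if 0 else np.ptp(np.percentile(q@np.r_[v[:,1],0],[2,98])),3))
    m=(dep>0)&(abs(P[...,0]-.635)<.09)&(abs(P[...,1]-.21)<.09)&(P[...,2]>.02)&(P[...,2]<.06); q=P[m]; print('liftback',len(q),np.round(q.mean(0)*1000,1))
E
python3 m.py
```

```text
white scene ctr [ 586.  -220.1] size [102.7  99.1] yaw 1.8 1413
   z med 4.6
white side ctr [ 595.8 -221.7] size [114.2 100.5] yaw 1.1 1092
   z med 2.1
blue scene ctr [700.5 -95.8] size [95.2 94. ] yaw -18.0 1208
   z med 5.1
blue side ctr [697.9 -97.8] size [94.9 94.6] yaw -19.2 667
   z med 2.3
green scene ctr [ 451.8 -260.1] size [94.8 93.7] yaw 0.3 1227
   z med 4.7
green side ctr [ 449.  -262.7] size [94.9 93.3] yaw 0.6 1194
   z med 2.6
base scene ctr [ 575.4 -376.2] size [94.  93.6] yaw 0.0 1671
   z med 4.5
base side ctr [ 572.2 -378.5] size [95.8 93.1] yaw 0.8 1224
   z med 2.6
cover scene ctr [ 450.  -379.1] size [102.7 101.3] yaw -8.9 1653
   z med 6.6
cover side ctr [ 448.9 -383.2] size [142.8 140.4] yaw -0.0 2301
   z med 3.2
lid scene ctr [496.8  -6.6] size [131.1 131.1] yaw -7.1 1751
   z med 104.4
lid side ctr [493.7  -9.4] size [131.2 131.5] yaw -7.8 1532
   z med 101.5
trivet scene ctr [446.  285.3] size [212.  212.5] yaw 0.1 2104
   z med 11.1
trivet side ctr [444.5 282.9] size [149.6 150.6] yaw 10.6 1214
   z med 9.0
pad scene ctr [637.5 205.7] size [116.4  89.8] yaw 16.3 800
   z med 9.9
pad side ctr [594.4 219.5] size [49.6 82. ] yaw -25.6 127
   z med 5.8
handle scene ctr [635.5 194.9] size [79.8 26.4] yaw 36.5 360
   z med 94.7
handle side ctr [633.  192.1] size [81.7 22.6] yaw 32.9 171
   z med 94.6
bar scene 107 [497.   -7.1 146.7] dir 82.86741971679388 0.086
liftback 77 [621.3 181.6  33.9]
bar side 92 [493.  -11.8 144.3] dir 83.12261605446425 0.086
liftback 91 [598.9 173.9  41.4]
```

```bash
cat >> h.py <<'E'
def plan(x,y,z,yawy,s=None):
    """tool-frame shift (units of 30mm) and turn (units 6deg) from now to TCP x,y,z (m), tool y axis at yaw yawy (deg), pointing down"""
    s=s or read_state(); R=Ro.from_rotvec(s['tcp_rot']); a=np.radians(yawy)
    yv=np.array([np.cos(a),np.sin(a),0]); zv=np.array([0,0,-1.]); xv=np.cross(yv,zv)
    T=Ro.from_matrix(np.c_[xv,yv,zv])
    d=R.inv().apply(np.array([x,y,z])-s['tool_pos'])/.03
    dn=T.inv().apply(np.array([x,y,z])-s['tool_pos'])/.03
    t=np.degrees((R.inv()*T).as_rotvec())/6
    ty=R.as_matrix()[:,1]
    print('t %.1f'%s['time'],'tcp',np.round(s['tool_pos']*1000,1),'yawy %.1f'%np.degrees(np.arctan2(ty[1],ty[0])),'F',np.round(s['wrist_force'],1),'w %.2f g %.0f'%(s['width'],s['grip_force']))
    print('shift now-axes',np.round(d,2),'after-turn axes',np.round(dn,2),'turn',np.round(t,2))
def wrist(name=None):
    s=read_state(); im,dep=viewer.read_camera('wrist')
    if name: cv2.imwrite(name,im)
    return s,im,dep
def wrays(s,uv):
    p=viewer.camera_params('wrist'); uv=np.atleast_2d(uv).astype(float)
    a=(uv-[p['cx'],p['cy']])/p['fx']; th=np.linalg.norm(a,axis=1); k=np.where(th>1e-9,np.sin(th)/np.maximum(th,1e-9),1)
    d=np.c_[a*k[:,None],np.cos(th)]; H=p['hand_eye']; R=Ro.from_rotvec(s['tcp_rot']).as_matrix()
    return s['tool_pos']+R@H[:3,3], d@H[:3,:3].T@R.T
def wplane(s,uv,z):
    o,d=wrays(s,uv); return o+d*((z-o[2])/d[:,2])[:,None]
def wcloud(s,dep):
    v,u=np.mgrid[0:480,0:640]; uv=np.c_[u.ravel(),v.ravel()]
    p=viewer.camera_params('wrist'); th=np.hypot((u-p['cx'])/p['fx'],(v-p['cy'])/p['fy']).ravel()
    o,d=wrays(s,uv); return (o+d*(dep.ravel()/np.cos(th))[:,None]).reshape(480,640,3)
E
python3 - <<'E'
from h import *
plan(.60,.16,.30,67.6)
plan(.60,.16,.30,125)
E
```

```text
t 0.1 tcp [257.5 623.4 302.7] yawy 67.6 F [0.8 0.3 0.8] w 1.00 g 0
shift now-axes [-16.45  -9.92   0.11] after-turn axes [-16.44  -9.93   0.09] turn [-0.02 -0.   -0.01]
t 0.1 tcp [257.5 623.4 302.7] yawy 67.6 F [0.8 0.3 0.8] w 1.00 g 0
shift now-axes [-16.45  -9.92   0.11] after-turn axes [ -0.49 -19.2    0.09] turn [-0.02 -0.01 -9.57]
```

{"method": "jog_arm", "body": {"increments": [[[0, -1, 0, 0, 0, 0, 1], [0, -1, 0, 0, 0, 0, 1], [0, -1, 0, 0, 0, 0, 1], [0, -1, 0, 0, 0, 0, 1], [-1, -1, 0, 0, 0, 0, 1]]]}}

```text
time: 0.52
tool_pos: [0.2245, 0.474, 0.303]
tcp_rot: [-0.605, -3.08, 0.001]
wrist_force: [0.8, -0.6, -0.1]
width: 0.997
grip_force: 0.0
```

{"method": "jog_arm", "body": {"increments": [[[-1, -0.5, 0, 0, 0, 0, 1], [-1, -0.5, 0, 0, 0, 0, 1], [-1, -0.5, 0, 0, 0, 0, 1], [-1, -0.5, 0, 0, 0, 0, 1], [-1, -0.5, 0, 0, 0, 0, 1]]]}}

```text
time: 0.93
tool_pos: [0.3383, 0.3463, 0.3036]
tcp_rot: [-0.611, -3.081, 0.0]
wrist_force: [0.4, 0.7, 0.5]
width: 0.999
grip_force: 0.0
```

{"method": "jog_arm", "body": {"increments": [[[-1, -0.1, 0, 0, 0, 0, 1], [-1, -0.1, 0, 0, 0, 0, 1], [-1, -0.1, 0, 0, 0, 0, 1], [-1, -0.1, 0, 0, 0, 0, 1], [-1, -0.1, 0, 0, 0, 0, 1]]]}}

```text
time: 1.35
tool_pos: [0.4717, 0.2756, 0.3034]
tcp_rot: [-0.612, -3.081, 0.001]
wrist_force: [0.3, 0.0, 0.7]
width: 0.996
grip_force: 0.0
```

{"method": "jog_arm", "body": {"increments": [[[-1, -0.1, 0, 0, 0, 0, 1], [-1, -0.1, 0, 0, 0, 0, 1], [-1, 0, 0, 0, 0, 0, 1], [-1, 0, 0, 0, 0, 0, 1], [-1, 0, 0, 0, 0, 0, 1]]]}}

```text
time: 1.77
tool_pos: [0.6081, 0.2129, 0.3032]
tcp_rot: [-0.612, -3.08, 0.001]
wrist_force: [0.1, -0.2, -0.5]
width: 0.998
grip_force: 0.0
```

{"method": "jog_arm", "body": {"increments": [[[-1, 0, 0, 0, 0, -1, 1], [0, 0, 0, 0, 0, -1, 1], [0, 0, 0, 0, 0, -1, 1], [0, 0, 0, 0, 0, -1, 1], [0, 0, 0, 0, 0, -1, 1]]]}}

```text
time: 2.18
tool_pos: [0.6348, 0.202, 0.3028]
tcp_rot: [0.214, -3.133, 0.0]
wrist_force: [1.0, -0.0, -0.3]
width: 1.004
grip_force: 0.0
```

{"method": "jog_arm", "body": {"increments": [[[0, 0, 0, 0, 0, -1, 1], [0, 0, 0, 0, 0, -1, 1], [0, 0, 0, 0, 0, -1, 1], [0, 0, 0, 0, 0, -1, 1], [0, 0, 0, 0, 0, -0.5, 1]]]}}

```text
time: 2.6
tool_pos: [0.6345, 0.2023, 0.3031]
tcp_rot: [0.94, -2.996, -0.0]
wrist_force: [-0.2, 0.3, -0.4]
width: 1.001
grip_force: 0.0
```

Run:
```python
from h import *
s,im,dep=wrist('pics/w1.png'); P=wcloud(s,dep)
plan(.641,.199,.3,125)
hsv=cv2.cvtColor(im,cv2.COLOR_BGR2HSV)
m=(P[...,2]>.08)&(P[...,2]<.12)&(abs(P[...,0]-.635)<.08)&(abs(P[...,1]-.2)<.08)&(dep>0)
print(m.sum(), rect(P[m][:,:2]), np.percentile(P[m][:,2],[5,50,95]))
```

```text
t 2.6 tcp [634.6 202.3 303.1] yawy 124.9 F [-0.3 -0.7 -0.6] w 1.00 g 0
shift now-axes [-0.11 -0.21  0.1 ] after-turn axes [-0.11 -0.21  0.1 ] turn [ 0.   -0.01 -0.02]
3153 [630.4 195.3  83.4  28.9  35.2] [0.08536918 0.09942449 0.10063116]
```

View pics/w1.png

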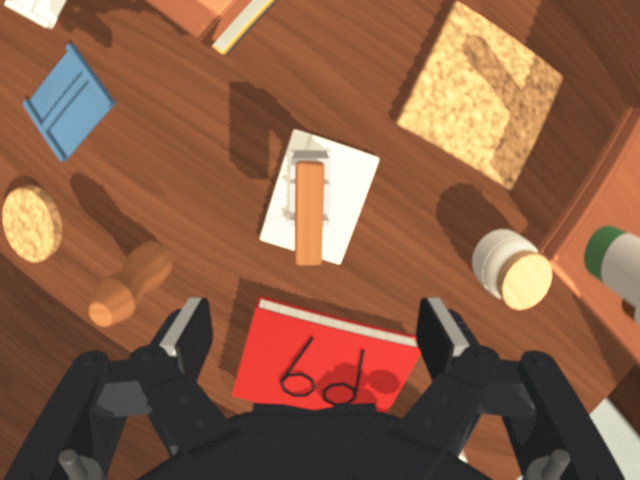

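Run:
```python
from h import *
from m import fit
s,im,dep=wrist(); P=wcloud(s,dep)
hsv=cv2.cvtColor(im,cv2.COLOR_BGR2HSV)
m=(P[...,2]>.096)&(P[...,2]<.12)&(abs(P[...,0]-.635)<.08)&(abs(P[...,1]-.2)<.08)&(dep>0)
c,a=fit(P[m][:,:2],'handle')
o=c+.009*np.array([np.cos(np.radians(a)),np.sin(np.radians(a))]); print(o)
plan(o[0],o[1],.139,a+90)
```

```text
handle ctr [632.3 194.7] size [78.6 21.7] yaw 33.5 2907
[0.63984268 0.1996695 ]
t 2.7 tcp [634.6 202.4 303.2] yawy 124.6 F [ 0.1  0.3 -1.3] w 1.00 g 0
shift now-axes [-0.1  -0.18  5.47] after-turn axes [-0.1  -0.17  5.47] turn [ 0.   -0.01  0.17]
```

{"method": "jog_arm", "body": {"increments": [[[-0.1, -0.17, 1, 0, 0, 0, 1], [0, 0, 1, 0, 0, 0, 1], [0, 0, 1, 0, 0, 0, 1], [0, 0, 1, 0, 0, 0, 1], [0, 0, 1, 0, 0, 0, 1]]]}}

```text
time: 3.12
tool_pos: [0.6399, 0.1998, 0.1524]
tcp_rot: [0.93, -3.001, 0.0]
wrist_force: [-0.5, -0.5, -0.1]
width: 1.006
grip_force: 0.0
```

{"method": "jog_arm", "body": {"increments": [[[0, 0, 0.47, 0, 0, 0, 1], [0, 0, 0, 0, 0, 0, -1], [0, 0, 0, 0, 0, 0, -1], [0, 0, 0, 0, 0, 0, -1], [0, 0, 0, 0, 0, 0, -1]]], "force": 80}}

```text
time: 3.53
tool_pos: [0.6421, 0.2005, 0.1427]
tcp_rot: [-0.931, 2.995, -0.0]
wrist_force: [-0.4, -0.2, 0.0]
width: 0.455
grip_force: 0.0
```

{"method": "jog_arm", "body": {"increments": [[[0, 0, 0, 0, 0, 0, -1], [0, 0, 0, 0, 0, 0, -1], [0, 0, 0, 0, 0, 0, -1], [0, 0, 0, 0, 0, 0, -1], [0, 0, 0, 0, 0, 0, -1]]]}}

```text
time: 3.95
tool_pos: [0.6416, 0.2005, 0.1425]
tcp_rot: [-0.932, 2.996, 0.0]
wrist_force: [-0.6, 0.8, 7.2]
width: 0.246
grip_force: 78.5
```

{"method": "jog_arm", "body": {"increments": [[[0, 0, -0.5, 0, 0, 0, -1], [0, 0, -1, 0, 0, 0, -1], [0, 0, -1, 0, 0, 0, -1], [0, 0, -1, 0, 0, 0, -1], [0, 0, -1, 0, 0, 0, -1]]]}}

```text
time: 4.37
tool_pos: [0.6396, 0.1997, 0.2763]
tcp_rot: [0.932, -2.999, 0.0]
wrist_force: [-0.3, 0.4, -1.5]
width: 0.243
grip_force: 78.4
```

{"method": "jog_arm", "body": {"increments": [[[0, 0, -1, 0, 0, 1, -1], [0, 0, 0, 0, 0, 1, -1], [0, 0, 0, 0, 0, 1, -1], [0, 0, 0, 0, 0, 1, -1], [0, 0, 0, 0, 0, 1, -1]]]}}

```text
time: 4.78
tool_pos: [0.6398, 0.1997, 0.3055]
tcp_rot: [0.117, -3.139, 0.0]
wrist_force: [-0.4, 0.3, -3.1]
width: 0.245
grip_force: 78.3
```

{"method": "jog_arm", "body": {"increments": [[[0, 0, 0, 0, 0, 1, -1], [0, 0, 0, 0, 0, 0.97, -1], [0, 0, 0, 0, 0, 0, -1], [0, 0, 0, 0, 0, 0, -1], [0, 0, 0, 0, 0, 0, -1]]]}}

```text
time: 5.2
tool_pos: [0.64, 0.1998, 0.3049]
tcp_rot: [-0.195, -3.135, 0.0]
wrist_force: [0.6, 0.0, -2.2]
width: 0.246
grip_force: 78.4
```

Run:
```python
from h import *
plan(.4206,.0004,.2505,82.8)
plan(.495,-.009,.2505,82.8)
s,im,dep=wrist('pics/w2.png'); P=wcloud(s,dep)
m=(dep>0)&(dep<.3)
print(m.sum())
```

```text
t 5.2 tcp [640.  199.8 304.9] yawy 82.9 F [ 0.6  0.  -2.2] w 0.25 g 78
shift now-axes [ 6.43 -7.5   1.82] after-turn axes [ 6.42 -7.51  1.81] turn [-0.   -0.    0.01]
t 5.2 tcp [640.  199.8 304.9] yawy 82.9 F [ 0.6  0.  -2.2] w 0.25 g 78
shift now-axes [ 3.93 -7.51  1.82] after-turn axes [ 3.92 -7.51  1.81] turn [-0.   -0.    0.01]
103491
```

View pics/w2.png

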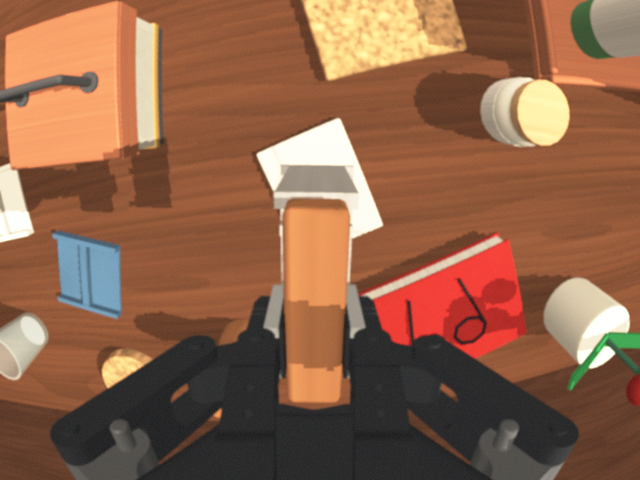

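{"method": "jog_arm", "body": {"increments": [[[0.9, -1, 0, 0, 0, 0, -1], [0.9, -1, 0, 0, 0, 0, -1], [0.9, -1, 0, 0, 0, 0, -1], [0.9, -1, 0, 0, 0, 0, -1], [0.9, -1, 0, 0, 0, 0, -1]]]}}

```text
time: 5.67
tool_pos: [0.4858, 0.0673, 0.3046]
tcp_rot: [-0.196, -3.135, 0.0]
wrist_force: [0.5, -0.7, -2.1]
width: 0.238
grip_force: 78.8
```

{"method": "jog_arm", "body": {"increments": [[[0.9, -1, 0, 0, 0, 0, -1], [0.7, -1, 0, 0, 0, 0, -1], [0.33, -0.5, 0, 0, 0, 0, -1], [0, 0, 0, 0, 0, 0, -1], [0, 0, 0, 0, 0, 0, -1]]]}}

```text
time: 6.08
tool_pos: [0.42, 0.0007, 0.3053]
tcp_rot: [0.201, 3.133, 0.001]
wrist_force: [0.3, 1.2, -2.5]
width: 0.246
grip_force: 78.8
```

Run:
```python
from h import *
s,im,dep=wrist('pics/w3.png'); P=wcloud(s,dep)
plan(.4206,.0004,.2505,82.8)
# side/scene check of lifter yaw and bar
for c in('scene','side'):
    im,dep=viewer.read_camera(c); cv2.imwrite(f'pics/{c}3.png',im); p=viewer.camera_params(c); P=cloud(im,dep,p)
    m=(dep>0)&(abs(P[...,0]-.5)<.06)&(abs(P[...,1])<.06)&(P[...,2]>.132)&(P[...,2]<.158); q=P[m]; print(c,'bar',np.round(q.mean(0)*1000,1))
    if c=='side': cv2.imwrite('pics/side3c.png',cv2.resize(im[150:310,200:400],None,fx=3,fy=3))
```

```text
t 6.1 tcp [420.7   1.1 305.4] yawy 82.7 F [-0.5  0.4 -1.5] w 0.24 g 79
shift now-axes [ 0.   -0.03  1.83] after-turn axes [ 0.   -0.02  1.83] turn [ 0.01  0.02 -0.01]
scene bar [497.   -8.5 147. ]
side bar [493.2 -12.3 144.5]
```

View pics/side3c.png

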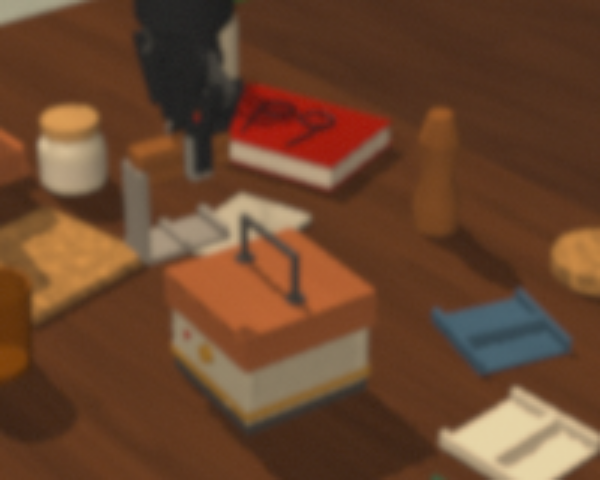

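{"method": "jog_arm", "body": {"increments": [[[0, 0, 1, 0, 0, 0, -1], [0, -0.02, 0.83, 0, 0, 0, -1], [0, 0, 0, 0, 0, 0, -1], [0, 0, 0, 0, 0, 0, -1], [-0.4, 0, 0, 0, 0, 0, -1]]]}}

```text
time: 6.65
tool_pos: [0.4317, -0.0002, 0.2504]
tcp_rot: [-0.197, -3.134, -0.0]
wrist_force: [0.2, 0.6, -2.0]
width: 0.242
grip_force: 78.8
```

{"method": "jog_arm", "body": {"increments": [[[-0.5, 0, 0, 0, 0, 0, -1], [-0.5, 0, 0, 0, 0, 0, -1], [-0.5, 0, 0, 0, 0, 0, -1], [-0.4, 0, 0, 0, 0, 0, -1], [-0.2, 0, 0, 0, 0, 0, -1]]]}}

```text
time: 7.07
tool_pos: [0.4975, -0.0088, 0.2517]
tcp_rot: [0.198, 3.132, 0.0]
wrist_force: [-0.3, -0.3, -2.8]
width: 0.245
grip_force: 78.8
```

{"method": "jog_arm", "body": {"increments": [[[0, 0, -0.2, 0, 0, 0, -1], [0, 0, -0.2, 0, 0, 0, -1], [0, 0, -0.1, 0, 0, 0, -1], [0, 0, 0, 0, 0, 0, -1], [0, 0, 0, 0, 0, 0, -1]]]}}

```text
time: 7.48
tool_pos: [0.4945, -0.0089, 0.2655]
tcp_rot: [0.199, 3.134, 0.0]
wrist_force: [0.5, -1.1, -2.3]
width: 0.247
grip_force: 78.8
```

Run:
```python
from h import *
plan(.495,-.009,.2715,82.8)
im,dep=viewer.read_camera('side'); cv2.imwrite('pics/side4c.png',cv2.resize(im[150:310,200:400],None,fx=3,fy=3))
```

```text
t 7.5 tcp [494.5  -8.9 265.5] yawy 82.7 F [ 0.5 -1.1 -2.3] w 0.25 g 79
shift now-axes [-0.02 -0.   -0.2 ] after-turn axes [-0.02 -0.   -0.2 ] turn [ 0.    0.01 -0.01]
```

View pics/side4c.png

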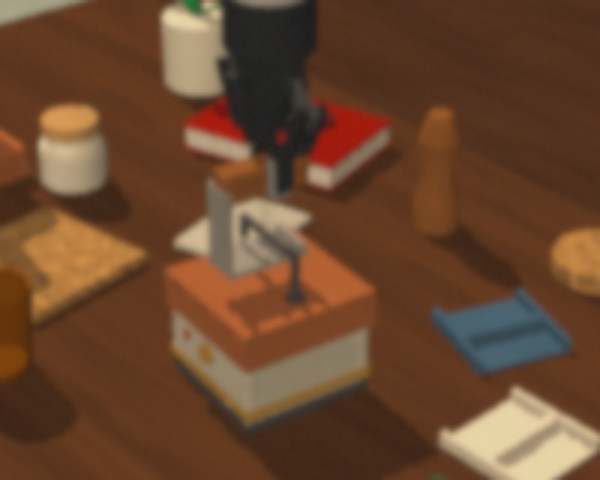

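{"method": "jog_arm", "body": {"increments": [[[0, 0, -0.1, 0, 0, 0, -1], [0, 0, -0.1, 0, 0, 0, -1], [0, 0, -0.1, 0, 0, 0, -1], [0, 0, -0.1, 0, 0, 0, -1], [0, 0, -0.1, 0, 0, 0, -1]]]}}

```text
time: 7.95
tool_pos: [0.4942, -0.0089, 0.2794]
tcp_rot: [-0.199, -3.134, 0.0]
wrist_force: [-0.9, 0.6, -7.4]
width: 0.241
grip_force: 78.6
```

{"method": "jog_arm", "body": {"increments": [[[0, 0, -0.3, 0, 0, 0, -1], [0, 0, -0.3, 0, 0, 0, -1], [0, 0, -0.3, 0, 0, 0, -1], [0, 0, -0.3, 0, 0, 0, -1], [0, 0, -0.3, 0, 0, 0, -1]]]}}

```text
time: 8.37
tool_pos: [0.495, -0.0089, 0.3263]
tcp_rot: [0.199, 3.134, 0.0]
wrist_force: [0.6, -0.1, -6.7]
width: 0.245
grip_force: 78.5
```

{"method": "jog_arm", "body": {"increments": [[[0, 0, -0.2, 0, 0, 0, -1], [0, 0, 0, 0, 0, 0, -1], [0, 0, 0, 0, 0, 0, -1], [0, 0, 0, 0, 0, 0, -1], [0, 0, 0, 0, 0, 0, -1]]]}}

```text
time: 8.78
tool_pos: [0.4943, -0.0089, 0.3301]
tcp_rot: [-0.199, -3.134, -0.0]
wrist_force: [0.3, 0.3, -6.7]
width: 0.246
grip_force: 78.7
```

Run:
```python
from h import *
from m import fit
plan(.445,.284,.325,82.8)
for c in('scene','side'):
    im,dep=viewer.read_camera(c); p=viewer.camera_params(c); P=cloud(im,dep,p); hsv=cv2.cvtColor(im,cv2.COLOR_BGR2HSV)
    m=(cv2.inRange(hsv,(3,110,60),(16,255,255))>0)&(dep>0)&(abs(P[...,0]-.49)<.12)&(abs(P[...,1])<.12)&(P[...,2]>.12)&(P[...,2]<.16)
    fit(P[m][:,:2],c); q=P[m]; A=np.c_[q[:,:2],np.ones(len(q))]; print(np.linalg.lstsq(A,q[:,2],rcond=None)[0], np.median(q[:,2]))
    cv2.imwrite(f'pics/{c}5c.png',cv2.resize(im[130:310,200:400],None,fx=3,fy=3))
```

```text
t 8.8 tcp [494.3  -8.9 330.1] yawy 82.7 F [ 0.3  0.3 -6.7] w 0.25 g 79
shift now-axes [2.87 9.48 0.17] after-turn axes [2.85 9.48 0.17] turn [-0.   -0.01 -0.01]
scene ctr [524.6 -39.8] size [183.3  93.2] yaw 38.6 708
[-0.00071729  0.00772272  0.14485376] 0.14452972565220576
side ctr [493.1 -10.9] size [132.3 129.2] yaw -6.2 1244
[0.07394312 0.07778682 0.11577715] 0.15089435290807612
```

{"method": "jog_arm", "body": {"increments": [[[0.05, 0.2, 0, 0, 0, 0, -1], [0.12, 0.4, 0, 0, 0, 0, -1], [0.16, 0.55, 0, 0, 0, 0, -1], [0.2, 0.65, 0, 0, 0, 0, -1], [0.2, 0.65, 0, 0, 0, 0, -1]]]}}

```text
time: 9.3
tool_pos: [0.4818, 0.0683, 0.3308]
tcp_rot: [-0.2, -3.135, -0.001]
wrist_force: [0.9, 0.3, -7.2]
width: 0.244
grip_force: 78.4
```

{"method": "jog_arm", "body": {"increments": [[[0.2, 0.65, 0, 0, 0, 0, -1], [0.2, 0.65, 0, 0, 0, 0, -1], [0.2, 0.65, 0, 0, 0, 0, -1], [0.2, 0.65, 0, 0, 0, 0, -1], [0.2, 0.65, 0, 0, 0, 0, -1]]]}}

```text
time: 9.72
tool_pos: [0.464, 0.1693, 0.3308]
tcp_rot: [-0.198, -3.135, -0.001]
wrist_force: [0.5, 0.1, -6.8]
width: 0.241
grip_force: 78.4
```

{"method": "jog_arm", "body": {"increments": [[[0.2, 0.65, 0, 0, 0, 0, -1], [0.2, 0.65, 0, 0, 0, 0, -1], [0.2, 0.65, 0, 0, 0, 0, -1], [0.2, 0.65, 0, 0, 0, 0, -1], [0.16, 0.55, 0, 0, 0, 0, -1]]]}}

```text
time: 10.13
tool_pos: [0.447, 0.267, 0.3308]
tcp_rot: [-0.198, -3.135, -0.001]
wrist_force: [-0.2, 0.2, -6.4]
width: 0.241
grip_force: 78.6
```

{"method": "jog_arm", "body": {"increments": [[[0.12, 0.4, 0, 0, 0, 0, -1], [0.06, 0.2, 0, 0, 0, 0, -1], [0, 0.08, 0, 0, 0, 0, -1], [0, 0, 0, 0, 0, 0, -1], [0, 0, 0, 0, 0, 0, -1]]]}}

```text
time: 10.55
tool_pos: [0.4456, 0.2851, 0.3308]
tcp_rot: [-0.199, -3.135, 0.001]
wrist_force: [-0.4, -0.5, -6.3]
width: 0.247
grip_force: 78.6
```

Run:
```python
from h import *
from m import fit
plan(.445,.284,.2195,82.8)
for c in('scene','side'):
    im,dep=viewer.read_camera(c); p=viewer.camera_params(c); P=cloud(im,dep,p); hsv=cv2.cvtColor(im,cv2.COLOR_BGR2HSV)
    m=(cv2.inRange(hsv,(3,110,60),(16,255,255))>0)&(dep>0)&(abs(P[...,0]-.445)<.12)&(abs(P[...,1]-.284)<.12)&(P[...,2]>.15)&(P[...,2]<.175)
    fit(P[m][:,:2],c); q=P[m]; A=np.c_[q[:,:2],np.ones(len(q))]; print(np.linalg.lstsq(A,q[:,2],rcond=None)[0], np.median(q[:,2]))
    cv2.imwrite(f'pics/{c}5.png',im)
```

```text
t 10.6 tcp [445.6 285.1 330.8] yawy 82.7 F [-0.4 -0.5 -6.3] w 0.25 g 79
shift now-axes [ 0.01 -0.04  3.71] after-turn axes [ 0.01 -0.04  3.71] turn [-0.01  0.   -0.01]
scene ctr [449.5 286.8] size [130.4 131.2] yaw -6.9 1084
[-0.00853117  0.03599371  0.15670478] 0.16363238093130433
side ctr [446.3 281.8] size [131.1 127.9] yaw -7.7 1039
[0.02827243 0.02470924 0.14050555] 0.16011098426300893
```

View pics/side5.png

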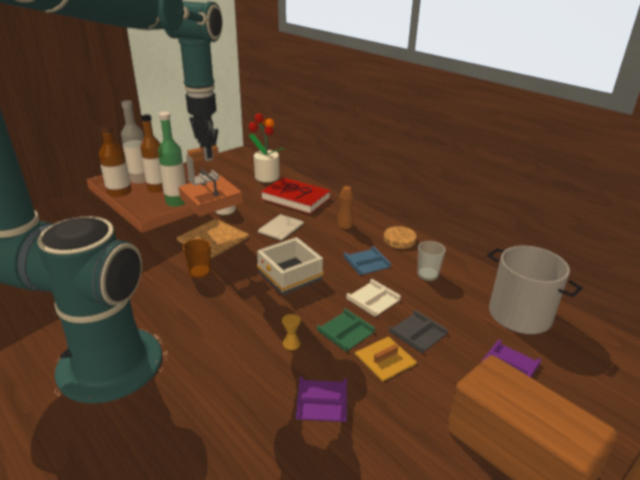

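{"method": "jog_arm", "body": {"increments": [[[0, 0, 0.3, 0, 0, 0, -1], [0, 0, 0.6, 0, 0, 0, -1], [0, 0, 0.7, 0, 0, 0, -1], [0, 0, 0.7, 0, 0, 0, -1], [0, 0, 0.6, 0, 0, 0, -1]]]}}

```text
time: 11.07
tool_pos: [0.4451, 0.2846, 0.2419]
tcp_rot: [-0.201, -3.134, 0.001]
wrist_force: [0.3, 0.1, -6.9]
width: 0.245
grip_force: 78.6
```

{"method": "jog_arm", "body": {"increments": [[[0, 0, 0.3, 0, 0, 0, -1], [0, 0, 0.2, 0, 0, 0, -1], [0, 0, 0.15, 0, 0, 0, -1], [0, 0, 0.15, 0, 0, 0, -1], [0, 0, 0.15, 0, 0, 0, -1]]]}}

```text
time: 11.48
tool_pos: [0.4463, 0.2859, 0.2162]
tcp_rot: [0.199, 3.133, 0.002]
wrist_force: [-0.8, 0.3, -4.1]
width: 0.243
grip_force: 78.9
```

{"method": "jog_arm", "body": {"increments": [[[0, 0, 0.15, 0, 0, 0, -1], [0, 0, 0.15, 0, 0, 0, -1], [0, 0, 0.15, 0, 0, 0, -1], [0, 0, 0.05, 0, 0, 0, -1], [0, 0, 0, 0, 0, 0, -1]]]}}

```text
time: 11.9
tool_pos: [0.4455, 0.2856, 0.2003]
tcp_rot: [-0.199, -3.135, 0.0]
wrist_force: [-0.4, -0.4, -2.4]
width: 0.243
grip_force: 79.0
```

Run:
```python
from h import *
plan(.445,.284,.2005,82.8)
im,dep=viewer.read_camera('side'); cv2.imwrite('pics/side6c.png',cv2.resize(im[120:280,130:330],None,fx=3,fy=3))
```

```text
t 11.9 tcp [445.5 285.6 200.3] yawy 82.7 F [-0.4 -0.4 -2.4] w 0.24 g 79
shift now-axes [ 0.01 -0.05 -0.01] after-turn axes [ 0.01 -0.05 -0.01] turn [-0.   -0.   -0.01]
```

View pics/side6c.png

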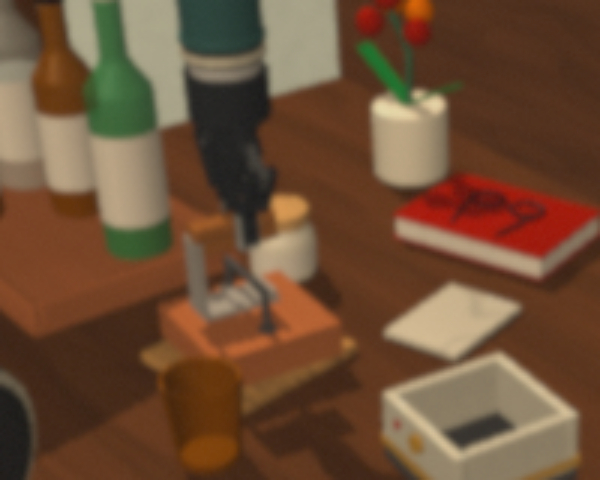

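{"method": "jog_arm", "body": {"increments": [[[0.2, 0, 0, 0, 0, 0, -1], [0.4, 0, 0, 0, 0, 0, -1], [0.6, 0, 0, 0, 0, 0, -1], [0.6, 0, 0, 0, 0, 0, -1], [0.6, 0, 0, 0, 0, 0, -1]]]}}

```text
time: 12.37
tool_pos: [0.3724, 0.2947, 0.2004]
tcp_rot: [-0.2, -3.135, -0.0]
wrist_force: [0.2, -0.6, -2.4]
width: 0.243
grip_force: 79.0
```

{"method": "jog_arm", "body": {"increments": [[[0.3, 0, 0, 0, 0, 0, -1], [0, 0, -0.3, 0, 0, 0, -1], [0, 0, -1, 0, 0, 0, -1], [0, 0, -1, 0, 0, 0, -1], [0, 0, -1, 0, 0, 0, -1]]]}}

```text
time: 12.78
tool_pos: [0.3653, 0.2957, 0.3012]
tcp_rot: [0.199, 3.135, -0.0]
wrist_force: [-0.1, -0.0, -2.5]
width: 0.247
grip_force: 79.1
```

Run:
```python
from h import *
from m import fit
plan(.640,.200,.30,82.8); plan(.640,.200,.145,124.6)
for c in('scene','side'):
    im,dep=viewer.read_camera(c); p=viewer.camera_params(c); P=cloud(im,dep,p); hsv=cv2.cvtColor(im,cv2.COLOR_BGR2HSV)
    cv2.imwrite(f'pics/{c}7.png',im)
    m=(dep>0)&(abs(P[...,0]-.495)<.12)&(abs(P[...,1]+.008)<.12)&(P[...,2]>.058)&(P[...,2]<.08)
    fit(P[m][:,:2],c+' rim')
    m=(cv2.inRange(hsv,(3,110,60),(16,255,255))>0)&(dep>0)&(abs(P[...,0]-.445)<.12)&(abs(P[...,1]-.284)<.12)&(P[...,2]>.035)&(P[...,2]<.06)
    fit(P[m][:,:2],c+' lid')
    m=(cv2.inRange(hsv,(0,0,110),(40,90,255))>0)&(dep>0)&(abs(P[...,0]-.635)<.12)&(abs(P[...,1]-.205)<.1)&(P[...,2]>-.005)&(P[...,2]<.025)
    fit(P[m][:,:2],c+' pad')
```

```text
t 12.8 tcp [365.3 295.7 301.2] yawy 82.7 F [-0.1 -0.  -2.5] w 0.25 g 79
shift now-axes [-9.49 -2.01  0.04] after-turn axes [-9.49 -2.02  0.04] turn [-0.    0.   -0.01]
t 12.8 tcp [365.3 295.7 301.2] yawy 82.7 F [-0.1 -0.  -2.5] w 0.25 g 79
shift now-axes [-9.48 -2.01  5.21] after-turn axes [-5.73 -7.83  5.21] turn [-0.    0.   -6.98]
scene rim ctr [496.5  -5.3] size [125.  125.5] yaw -7.2 755
scene lid ctr [450.1 288.6] size [130.9 132.8] yaw -7.2 1119
scene pad ctr [636.7 205.5] size [118.8  90.2] yaw 14.2 873
side rim ctr [494.2  -7.3] size [125.1 127.5] yaw -7.4 653
side lid ctr [446.4 285.4] size [130.3 134.5] yaw -7.1 1083
side pad ctr [635.9 205. ] size [142.2 101.8] yaw 16.8 655
```

{"method": "jog_arm", "body": {"increments": [[[-1, -0.2, 0, 0, 0, 0, -1], [-1, -0.2, 0, 0, 0, 0, -1], [-1, -0.2, 0, 0, 0, 0, -1], [-1, -0.2, 0, 0, 0, 0, -1], [-1, -0.2, 0, 0, 0, 0, -1]]]}}

```text
time: 13.3
tool_pos: [0.5117, 0.2463, 0.2992]
tcp_rot: [0.199, 3.135, -0.0]
wrist_force: [0.2, 0.1, -2.5]
width: 0.248
grip_force: 79.2
```

{"method": "jog_arm", "body": {"increments": [[[-1, -0.2, 0, 0, 0, 0, -1], [-1, -0.2, 0, 0, 0, 0, -1], [-1, -0.2, 0, 0, 0, 0, -1], [-1, -0.2, 0, 0, 0, 0, -1], [-0.5, -0.05, 0, 0, 0, 0, -1]]]}}

```text
time: 13.72
tool_pos: [0.6442, 0.2026, 0.2986]
tcp_rot: [0.202, 3.134, -0.002]
wrist_force: [-0.6, -0.4, -1.7]
width: 0.244
grip_force: 79.2
```

{"method": "jog_arm", "body": {"increments": [[[0, 0, 0, 0, 0, -1, -1], [0, 0, 0, 0, 0, -1, -1], [0, 0, 0, 0, 0, -1, -1], [0, 0, 1, 0, 0, -0.7, -1], [0, 0, 1, 0, 0, 0, -1]]]}}

```text
time: 14.13
tool_pos: [0.6432, 0.2048, 0.2416]
tcp_rot: [-0.412, 3.108, 0.001]
wrist_force: [0.8, -0.3, -3.7]
width: 0.242
grip_force: 79.4
```

Run:
```python
from h import *
plan(.641,.205,.1425,105)
```

```text
t 14.1 tcp [643.2 204.8 241.6] yawy 105.1 F [ 0.8 -0.3 -3.7] w 0.24 g 79
shift now-axes [0.09 0.02 3.3 ] after-turn axes [0.07 0.02 3.3 ] turn [-0.    0.06  0.02]
```

Next target after release: the base rack; go there at height to refine.

{"method": "jog_arm", "body": {"increments": [[[0.08, 0, 1, 0, 0, 0, -1], [0, 0, 1, 0, 0, 0, -1], [0, 0, 0.7, 0, 0, 0, -1], [0, 0, 0.3, 0, 0, 0, -1], [0, 0, 0.15, 0, 0, 0, -1]]]}}

```text
time: 14.55
tool_pos: [0.6371, 0.2035, 0.1426]
tcp_rot: [0.407, -3.11, 0.001]
wrist_force: [-4.8, -0.7, 9.4]
width: 0.243
grip_force: 80.8
```

{"method": "jog_arm", "body": {"increments": [[[0, 0, 0.1, 0, 0, 0, -1], [0, 0, 0.05, 0, 0, 0, -1], [0, 0, 0, 0, 0, 0, -1], [0, 0, 0, 0, 0, 0, -0.2], [0, 0, 0, 0, 0, 0, 0.2]]]}}

```text
time: 14.97
tool_pos: [0.64, 0.2044, 0.1423]
tcp_rot: [-0.408, 3.111, 0.001]
wrist_force: [0.6, -0.7, -0.5]
width: 0.517
grip_force: 0.0
```

{"method": "jog_arm", "body": {"increments": [[[0, 0, 0, 0, 0, 0, 0.4], [0, 0, 0, 0, 0, 0, 0.4], [0, 0, -0.5, 0, 0, 0, 0.4], [0, 0, -1, 0, 0, 0, 0.4], [0, 0, -1, 0, 0, 0, 0.4]]]}}

```text
time: 15.38
tool_pos: [0.6375, 0.2038, 0.2154]
tcp_rot: [0.408, -3.112, 0.001]
wrist_force: [0.6, 0.1, 0.5]
width: 0.702
grip_force: 0.0
```

{"method": "jog_arm", "body": {"increments": [[[0, 0, -1, 0, 0, 0, 0], [0, 0, -1, 0, 0, 0, 0], [0, 0, -0.7, 0, 0, 0, 0], [0, 0, 0, 0, 0, 0, 0], [0, 0, 0, 0, 0, 0, 0]]]}}

```text
time: 15.8
tool_pos: [0.6396, 0.2044, 0.3]
tcp_rot: [-0.407, 3.109, 0.001]
wrist_force: [-0.5, -0.2, -0.2]
width: 0.499
grip_force: 0.0
```

Run:
```python
from h import *
from m import fit
plan(.574,-.377,.30,105);plan(.574,-.377,.30,90)
s,im,dep=wrist(); P=wcloud(s,dep)
m=(P[...,2]>.096)&(P[...,2]<.12)&(abs(P[...,0]-.635)<.08)&(abs(P[...,1]-.2)<.08)&(dep>0)
fit(P[m][:,:2],'handle')
for c in('scene','side'):
    im,dep=viewer.read_camera(c); cv2.imwrite(f'pics/{c}8.png',im)
```

```text
t 15.8 tcp [639.6 204.4 300. ] yawy 104.9 F [-0.5 -0.2 -0.2] w 0.50 g 0
shift now-axes [  7.11 -18.16  -0.04] after-turn axes [  7.13 -18.15  -0.  ] turn [ 0.    0.05 -0.01]
t 15.8 tcp [639.6 204.4 300. ] yawy 104.9 F [-0.5 -0.2 -0.2] w 0.50 g 0
shift now-axes [  7.11 -18.16  -0.04] after-turn axes [  2.19 -19.38  -0.  ] turn [0.01 0.05 2.49]
handle ctr [629.6 200.8] size [78.5 21. ] yaw 14.4 2943
```

{"method": "jog_arm", "body": {"increments": [[[0, -1, 0, 0, 0, 1, -0.2], [0.2, -1, 0, 0, 0, 1, -0.2], [0.2, -1, 0, 0, 0, 0.49, -0.2], [0.2, -1, 0, 0, 0, 0, -0.2], [0.2, -1, 0, 0, 0, 0, -0.2]]]}}

```text
time: 16.37
tool_pos: [0.6272, 0.053, 0.2938]
tcp_rot: [0.0, -3.137, 0.0]
wrist_force: [0.8, -0.9, 0.7]
width: 0.401
grip_force: 0.0
```

{"method": "jog_arm", "body": {"increments": [[[0.2, -1, 0, 0, 0, 0, -0.2], [0.2, -1, 0, 0, 0, 0, -0.2], [0.2, -1, 0, 0, 0, 0, -0.2], [0.2, -1, 0, 0, 0, 0, -0.2], [0.2, -1, 0, 0, 0, 0, -0.2]]]}}

```text
time: 16.78
tool_pos: [0.597, -0.0969, 0.294]
tcp_rot: [-0.0, -3.138, -0.001]
wrist_force: [0.0, -0.6, 0.1]
width: 0.398
grip_force: 0.0
```

{"method": "jog_arm", "body": {"increments": [[[0.2, -1, 0, 0, 0, 0, -0.2], [0, -1, 0, 0, 0, 0, -0.2], [0, -1, 0, 0, 0, 0, -0.2], [0, -1, 0, 0, 0, 0, -0.2], [0, -1, 0, 0, 0, 0, -0.2]]]}}

```text
time: 17.2
tool_pos: [0.5913, -0.2468, 0.294]
tcp_rot: [-0.0, -3.138, -0.003]
wrist_force: [0.8, 0.4, -0.1]
width: 0.403
grip_force: 0.0
```

{"method": "jog_arm", "body": {"increments": [[[0, -1, 0, 0, 0, 0, -0.2], [0, -1, 0, 0, 0, 0, -0.2], [0, -1, 0, 0, 0, 0, -0.2], [0, -0.8, 0, 0, 0, 0, -0.2], [0, 0, 0, 0, 0, 0, -0.2]]]}}

```text
time: 17.62
tool_pos: [0.591, -0.3639, 0.2935]
tcp_rot: [-0.006, -3.138, 0.0]
wrist_force: [0.4, 0.1, -0.4]
width: 0.399
grip_force: 0.0
```

```bash
cat >> h.py <<'E'
def wtray(x,y,hs,name=None,zlo=-.01,zhi=.035,r=.075):
    from m import fit
    s,im,dep=wrist(name); P=wcloud(s,dep); hsv=cv2.cvtColor(im,cv2.COLOR_BGR2HSV)
    b=(dep>0)&(abs(P[...,0]-x)<r)&(abs(P[...,1]-y)<r)&(P[...,2]>zlo)&(P[...,2]<zhi)
    m=b&(cv2.inRange(hsv,*hs)>0)
    c,a=fit(P[m][:,:2],'wrist')
    t=b&(cv2.inRange(hsv,*hs)==0)&(P[...,2]<.02)
    print('table z',np.round(np.median(P[t][:,2])*1000,1))
    return c,a,im,P,m
E
python3 - <<'E'
from h import *
from m import HS
plan(.574,-.377,.0775,90)
c,a,im,P,m=wtray(.574,-.377,HS['base'],'pics/w9.png')
E
```

```text
t 17.6 tcp [ 591.  -363.9  293.5] yawy 89.8 F [ 0.4  0.1 -0.4] w 0.40 g 0
shift now-axes [ 0.54 -0.44  7.2 ] after-turn axes [ 0.57 -0.44  7.2 ] turn [-0.   -0.03 -0.04]
wrist ctr [ 571.8 -377.3] size [94.3 94.1] yaw 0.4 9558
table z -0.3
```

View pics/w9.png

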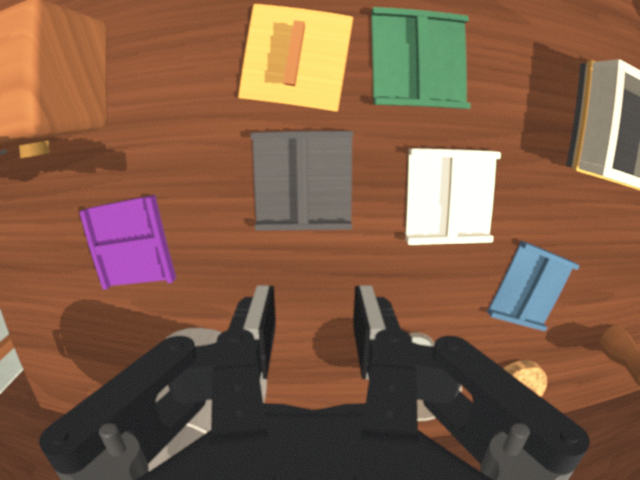

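{"method": "jog_arm", "body": {"increments": [[[0.6, -0.45, 1, 0, 0, 0, -0.2], [0, 0, 1, 0, 0, 0, -0.2], [0, 0, 1, 0, 0, 0, -0.2], [0, 0, 1, 0, 0, 0, -0.2], [0, 0, 1, 0, 0, 0, -0.2]]]}}

```text
time: 18.08
tool_pos: [0.5737, -0.3714, 0.1438]
tcp_rot: [0.001, -3.14, -0.003]
wrist_force: [-0.2, 0.4, -0.1]
width: 0.402
grip_force: 0.0
```

{"method": "jog_arm", "body": {"increments": [[[0, 0, 1, 0, 0, 0, -0.2], [0, 0, 0.7, 0, 0, 0, -0.2], [0, 0, 0.3, 0, 0, 0, -0.2], [0, 0, 0.2, 0, 0, 0, -0.2], [0, 0, 0, 0, 0, 0, -0.2]]]}}

```text
time: 18.5
tool_pos: [0.5738, -0.372, 0.0788]
tcp_rot: [0.001, -3.139, -0.003]
wrist_force: [-0.2, 0.2, -0.1]
width: 0.401
grip_force: 0.0
```

{"method": "jog_arm", "body": {"increments": [[[0, 0, 0, 0, 0, 0, -1], [0, 0, 0, 0, 0, 0, -1], [0, 0, 0, 0, 0, 0, -1], [0, 0, 0, 0, 0, 0, -1], [0, 0, 0, 0, 0, 0, -1]]], "force": 60}}

```text
time: 18.92
tool_pos: [0.5757, -0.374, 0.0827]
tcp_rot: [0.001, 3.138, -0.003]
wrist_force: [-0.1, 1.1, 5.1]
width: 0.077
grip_force: 59.4
```

{"method": "jog_arm", "body": {"increments": [[[0, 0, 0, 0, 0, 0, -1], [0, 0, -0.2, 0, 0, 0, -1], [0, 0, -0.5, 0, 0, 0, -1], [0, 0, -1, 0, 0, 0, -1], [0, 0, -1, 0, 0, 0, -1]]]}}

```text
time: 19.33
tool_pos: [0.5728, -0.3722, 0.1606]
tcp_rot: [-0.0, -3.137, -0.005]
wrist_force: [0.5, -0.5, -2.1]
width: 0.073
grip_force: 58.8
```

Run:
```python
from h import *
plan(.495,-.0065,.20,82.7)
```

```text
t 19.3 tcp [ 572.8 -372.2  160.6] yawy 90.0 F [ 0.5 -0.5 -2.1] w 0.07 g 59
shift now-axes [ 2.6  12.19 -1.27] after-turn axes [ 4.12 11.76 -1.31] turn [ 0.03 -0.04  1.21]
```

{"method": "jog_arm", "body": {"increments": [[[0, 0, -0.7, 0, 0, 1, -1], [0, 0.5, -0.6, 0, 0, 0.21, -1], [0.4, 1, 0, 0, 0, 0, -1], [0.4, 1, 0, 0, 0, 0, -1], [0.4, 1, 0, 0, 0, 0, -1]]]}}

```text
time: 19.75
tool_pos: [0.5512, -0.2637, 0.2017]
tcp_rot: [0.201, 3.134, -0.001]
wrist_force: [0.1, 0.9, -3.1]
width: 0.073
grip_force: 58.9
```

{"method": "jog_arm", "body": {"increments": [[[0.4, 1, 0, 0, 0, 0, -1], [0.4, 1, 0, 0, 0, 0, -1], [0.4, 1, 0, 0, 0, 0, -1], [0.4, 1, 0, 0, 0, 0, -1], [0.4, 1, 0, 0, 0, 0, -1]]]}}

```text
time: 20.17
tool_pos: [0.5101, -0.1067, 0.201]
tcp_rot: [-0.2, -3.135, -0.0]
wrist_force: [0.6, 0.1, -2.3]
width: 0.074
grip_force: 58.9
```

{"method": "jog_arm", "body": {"increments": [[[0.4, 1, 0, 0, 0, 0, -1], [0.4, 1, 0, 0, 0, 0, -1], [0.12, 0.8, 0, 0, 0, 0, -1], [0, 0.4, 0, 0, 0, 0, -1], [0, 0, 0, 0, 0, 0, -1]]]}}

```text
time: 20.58
tool_pos: [0.4958, -0.0074, 0.201]
tcp_rot: [0.195, 3.135, 0.001]
wrist_force: [0.2, 1.0, -1.2]
width: 0.071
grip_force: 59.0
```

```bash
cat >> h.py <<'E'
def held(x,y,hs,zlo,zhi,r=.07,cams=('scene','side'),save=None):
    from m import fit
    for c in cams:
        im,dep=viewer.read_camera(c); p=viewer.camera_params(c); P=cloud(im,dep,p); hsv=cv2.cvtColor(im,cv2.COLOR_BGR2HSV)
        m=(cv2.inRange(hsv,*hs)>0)&(dep>0)&(abs(P[...,0]-x)<r)&(abs(P[...,1]-y)<r)&(P[...,2]>zlo)&(P[...,2]<zhi)
        if m.sum()>30: fit(P[m][:,:2],c+' held'); print('  z',np.round(np.percentile(P[m][:,2],[5,50,95])*1000,1))
        if save: cv2.imwrite(f'pics/{c}_{save}.png',im)
E
python3 - <<'E'
from h import *
from m import HS
plan(.495,-.0065,.20,82.7)
held(.495,-.006,HS['base'],.1,.142,save='10')
E
```

```text
t 20.6 tcp [495.8  -7.4 201. ] yawy 82.9 F [ 0.2  1.  -1.2] w 0.07 g 59
shift now-axes [0.03 0.03 0.03] after-turn axes [0.03 0.03 0.03] turn [0.01 0.01 0.03]
scene held ctr [495.8  -8.1] size [94.4 93.6] yaw -6.6 784
  z [119.7 123.3 133.5]
side held ctr [492.9 -11.4] size [95.8 95.8] yaw -7.5 756
  z [116.8 120.8 132. ]
```

{"method": "jog_arm", "body": {"increments": [[[-0.02, 0.08, 0.5, 0, 0, 0, -1], [0, 0, 0.6, 0, 0, 0, -1], [0, 0, 0.4, 0, 0, 0, -1], [0, 0, 0.2, 0, 0, 0, -1], [0, 0, 0.15, 0, 0, 0, -1]]]}}

```text
time: 21.1
tool_pos: [0.4963, -0.0079, 0.1437]
tcp_rot: [-0.201, -3.133, 0.0]
wrist_force: [0.2, -0.4, -2.3]
width: 0.073
grip_force: 58.9
```

{"method": "jog_arm", "body": {"increments": [[[0, 0, 0.1, 0, 0, 0, -1], [0, 0, 0.1, 0, 0, 0, -1], [0, 0, 0.1, 0, 0, 0, -1], [0, 0, 0.1, 0, 0, 0, -1], [0, 0, 0.1, 0, 0, 0, -1]]]}}

```text
time: 21.52
tool_pos: [0.4972, -0.0071, 0.1301]
tcp_rot: [0.199, 3.134, -0.0]
wrist_force: [-0.3, 0.2, -2.3]
width: 0.072
grip_force: 58.9
```

Run:
```python
from h import *
plan(.495,-.0045,.096,82.7)
```

```text
t 21.5 tcp [497.2  -7.1 130.1] yawy 82.7 F [-0.3  0.2 -2.3] w 0.07 g 59
shift now-axes [0.09 0.08 1.14] after-turn axes [0.08 0.08 1.14] turn [0.   0.01 0.01]
```

{"method": "jog_arm", "body": {"increments": [[[0, 0.05, 0.2, 0, 0, 0, -1], [0, 0, 0.2, 0, 0, 0, -1], [0, 0, 0.2, 0, 0, 0, -1], [0, 0, 0.2, 0, 0, 0, -1], [0, 0, 0.15, 0, 0, 0, -1]]]}}

```text
time: 21.93
tool_pos: [0.4966, -0.0055, 0.1004]
tcp_rot: [-0.199, -3.134, 0.0]
wrist_force: [-0.6, -0.3, -2.4]
width: 0.074
grip_force: 58.9
```

{"method": "jog_arm", "body": {"increments": [[[0, 0, 0.1, 0, 0, 0, -1], [0, 0, 0.1, 0, 0, 0, -1], [0, 0, 0, 0, 0, 0, -1], [0, 0, 0, 0, 0, 0, -1], [0, 0, 0, 0, 0, 0, -1]]]}}

```text
time: 22.35
tool_pos: [0.4972, -0.0056, 0.0955]
tcp_rot: [0.199, 3.135, 0.0]
wrist_force: [0.0, -0.2, -2.0]
width: 0.072
grip_force: 58.9
```

{"method": "jog_arm", "body": {"increments": [[[0, 0, 0.08, 0, 0, 0, -1], [0, 0, 0, 0, 0, 0, -1], [0, 0, 0, 0, 0, 0, -0.5], [0, 0, 0, 0, 0, 0, -0.5], [0, 0, 0, 0, 0, 0, -0.5]]]}}

```text
time: 22.77
tool_pos: [0.4974, -0.0056, 0.0933]
tcp_rot: [0.199, 3.134, 0.0]
wrist_force: [-0.5, -0.5, 0.2]
width: 0.252
grip_force: 0.0
```

{"method": "jog_arm", "body": {"increments": [[[0, 0, -0.3, 0, 0, 0, -0.5], [0, 0, -0.7, 0, 0, 0, -0.5], [0, 0, -1, 0, 0, 0, -0.5], [0, 0, -1, 0, 0, 0, -0.5], [0, 0, -1, 0, 0, 0, -0.5]]]}}

```text
time: 23.18
tool_pos: [0.4967, -0.0055, 0.2145]
tcp_rot: [-0.199, -3.135, -0.0]
wrist_force: [1.0, -0.5, -0.8]
width: 0.253
grip_force: 0.0
```

{"method": "jog_arm", "body": {"increments": [[[0.3, 0, -1, 0, 0, 0, -0.2], [0.4, 0, -1, 0, 0, 0, -0.2], [0.3, 0, -1, 0, 0, 0, -0.2], [0, 0, 0, 0, 0, 0, -0.2], [0, 0, 0, 0, 0, 0, -0.2]]]}}

```text
time: 23.6
tool_pos: [0.4682, -0.0018, 0.3062]
tcp_rot: [0.199, 3.129, 0.0]
wrist_force: [0.2, -0.4, -0.1]
width: 0.399
grip_force: 0.0
```

Run:
```python
from h import *
from m import fit,HS,REG
plan(.495,-.0045,.30,82.7)
s,im,dep=wrist('pics/w11.png'); P=wcloud(s,dep); hsv=cv2.cvtColor(im,cv2.COLOR_BGR2HSV)
B=(dep>0)&(abs(P[...,0]-.495)<.09)&(abs(P[...,1]+.006)<.09)
m=B&(P[...,2]>.062)&(P[...,2]<.075); fit(P[m][:,:2],'rim'); print(np.median(P[m][:,2]))
m=B&(P[...,2]>.005)&(P[...,2]<.032)&(abs(P[...,0]-.495)<.06)&(abs(P[...,1]+.006)<.06)&(cv2.inRange(hsv,(0,0,0),(180,90,150))>0); fit(P[m][:,:2],'rack'); print(np.percentile(P[m][:,2],[5,50,95]))
for n in('white','green','cover','blue'):
    x,y,r,z0,z1=REG[n]; m=(dep>0)&(cv2.inRange(hsv,*HS[n])>0)&(abs(P[...,0]-x)<r)&(abs(P[...,1]-y)<r)&(P[...,2]<z1)
    if m.sum()>300: fit(P[m][:,:2],n)
for c in('scene','side'):
    im,dep=viewer.read_camera(c); p=viewer.camera_params(c); P=cloud(im,dep,p)
    m=(dep>0)&(abs(P[...,0]-.495)<.09)&(abs(P[...,1]+.006)<.09)&(P[...,2]>(.066 if c=='scene' else .0635))&(P[...,2]<.08); fit(P[m][:,:2],c+' rim')
    cv2.imwrite(f'pics/{c}11.png',im)
```

```text
t 23.6 tcp [468.2  -1.8 306.2] yawy 82.7 F [ 0.2 -0.4 -0.1] w 0.40 g 0
shift now-axes [-0.9   0.02  0.21] after-turn axes [-0.9   0.02  0.21] turn [0.   0.06 0.01]
rim ctr [489.4  -6. ] size [116.2 123.3] yaw -7.3 4472
0.06753676702499584
rack ctr [495.3  -5.9] size [ 90.7 102.3] yaw -7.4 9063
[0.01216693 0.01486232 0.02469244]
white ctr [ 585.6 -224.7] size [ 95.6 100.3] yaw 1.2 4816
green ctr [ 447.8 -260.7] size [93. 94.] yaw 0.6 5198
cover ctr [ 448.9 -377.4] size [106.8 127. ] yaw -0.2 3774
blue ctr [701.2 -74.9] size [90.3 47.9] yaw -18.4 1897
scene rim ctr [496.6  -4.5] size [125.  125.6] yaw -7.7 468
side rim ctr [494.6  -7.6] size [124.  126.1] yaw -7.6 407
```

View pics/w11.png

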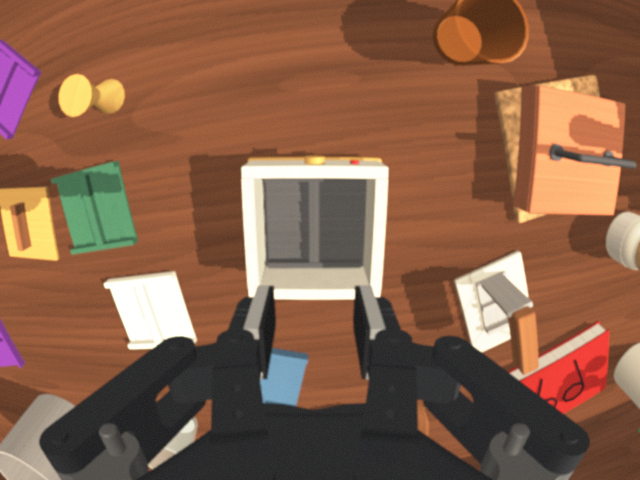

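{"method": "jog_arm", "body": {"increments": [[[-0.8, -1, 0, 0, 0, 0, -0.2], [-0.8, -1, 0, 0, 0, 0, -0.2], [-0.8, -1, 0, 0, 0, 0, -0.2], [-0.8, -1, 0, 0, 0, 0, -0.2], [-0.8, -1, 0, 0, 0, 0, -0.2]]]}}

```text
time: 24.17
tool_pos: [0.5674, -0.1672, 0.3005]
tcp_rot: [-0.199, -3.132, -0.002]
wrist_force: [-0.3, -0.4, 0.6]
width: 0.403
grip_force: 0.0
```

{"method": "jog_arm", "body": {"increments": [[[-0.8, -1, 0.4, 0, 0, 0, -0.2], [-0.5, -0.65, 0.4, 0, 0, 0, -0.2], [0, 0, 0, 0, 0, -0.9, -0.2], [0, 0, 0, 0, 0, -0.5, -0.2], [0, 0, 0, 0, 0, 0, -0.2]]]}}

```text
time: 24.58
tool_pos: [0.599, -0.2203, 0.2754]
tcp_rot: [0.031, -3.136, -0.003]
wrist_force: [-0.1, -0.4, -0.6]
width: 0.402
grip_force: 0.0
```

Run:
```python
from h import *
from m import HS
plan(.585,-.2215,.079,91.3)
wtray(.585,-.2215,((0,0,150),(40,75,255)))
wtray(.585,-.2215,((0,0,150),(40,75,255)),zlo=.0085)
held(.585,-.2215,HS['white'],0.0,.02)
```

```text
t 24.6 tcp [ 599.  -220.3  275.4] yawy 91.1 F [-0.1 -0.4 -0.6] w 0.40 g 0
shift now-axes [ 0.43 -0.05  6.55] after-turn axes [ 0.47 -0.03  6.55] turn [ 0.02 -0.05 -0.03]
wrist ctr [ 587.  -223.2] size [95.8 95.6] yaw 1.2 10791
table z -0.3
wrist ctr [ 586.6 -223.4] size [95.5 93.6] yaw 1.3 2365
table z 11.2
scene held ctr [ 588.1 -220.2] size [98.6 97.3] yaw 0.3 1377
  z [ 1.1  4.7 14.6]
side held ctr [ 588.  -223.9] size [97.6 95.6] yaw 2.1 879
  z [ 0.3  3.2 12. ]
```

{"method": "jog_arm", "body": {"increments": [[[0.4, -0.07, 1, 0, -0.05, 0, -0.2], [0, 0, 1, 0, 0, 0, -0.2], [0, 0, 1, 0, 0, 0, -0.2], [0, 0, 1, 0, 0, 0, -0.2], [0, 0, 1, 0, 0, 0, -0.2]]]}}

```text
time: 25.2
tool_pos: [0.5884, -0.2217, 0.1283]
tcp_rot: [-0.031, 3.135, -0.001]
wrist_force: [0.9, 0.5, 0.5]
width: 0.402
grip_force: 0.0
```

{"method": "jog_arm", "body": {"increments": [[[0, 0, 0.8, 0, 0, 0, -0.2], [0, 0, 0.4, 0, 0, 0, -0.2], [0, 0, 0.2, 0, 0, 0, -0.2], [0, 0, 0.08, 0, 0, 0, -0.2], [0, 0, 0, 0, 0, 0, -0.5]]]}}

```text
time: 25.62
tool_pos: [0.5893, -0.2222, 0.0854]
tcp_rot: [-0.031, 3.135, -0.001]
wrist_force: [-0.7, -1.1, 0.4]
width: 0.273
grip_force: 0.0
```

{"method": "jog_arm", "body": {"increments": [[[0, 0, 0, 0, 0, 0, -1], [0, 0, 0, 0, 0, 0, -1], [0, 0, 0, 0, 0, 0, -1], [0, 0, 0, 0, 0, 0, -1], [0, 0, 0, 0, 0, 0, -1]]]}}

```text
time: 26.03
tool_pos: [0.589, -0.2223, 0.0853]
tcp_rot: [-0.031, 3.135, -0.001]
wrist_force: [-1.0, 0.4, -0.1]
width: -0.0
grip_force: 0.0
```

{"method": "jog_arm", "body": {"increments": [[[0, 0, -0.3, 0, 0, 0, -1], [0, 0, -0.8, 0, 0, 0, -1], [0, 0, -1, 0, 0, 0, -1], [0, 0, -1, 0, 0, 0, -1], [0, 0, -1, 0, 0, 0, -1]]]}}

```text
time: 26.45
tool_pos: [0.5877, -0.222, 0.2093]
tcp_rot: [-0.031, 3.137, 0.0]
wrist_force: [0.7, -0.5, -0.1]
width: -0.002
grip_force: 0.0
```

Run:
```python
from h import *
plan(.4965,-.0055,.20,82.7)
```

```text
t 26.4 tcp [ 587.7 -222.   209.3] yawy 91.1 F [ 0.7 -0.5 -0.1] w -0.00 g 0
shift now-axes [2.9  7.28 0.3 ] after-turn axes [3.93 6.77 0.31] turn [0.   0.05 1.4 ]
```

{"method": "jog_arm", "body": {"increments": [[[0, 0, 0.5, 0, 0.05, 0, -0.2], [0, 0, 0.9, 0, 0, 0, -0.2], [0, 0, 0.9, 0, 0, 0, -0.2], [0, 0, 0.9, 0, 0, 0, -0.2], [0, 0, 0.6, 0, 0, 0, -0.2]]]}}

```text
time: 26.87
tool_pos: [0.5869, -0.2217, 0.0916]
tcp_rot: [0.031, -3.139, -0.001]
wrist_force: [0.0, -0.2, -0.5]
width: 0.401
grip_force: 0.0
```

{"method": "jog_arm", "body": {"increments": [[[0, 0, 0.3, 0, 0, 0, -0.2], [0, 0, 0.2, 0, 0, 0, -0.2], [0, 0, 0, 0, 0, 0, -0.2], [0, 0, 0, 0, 0, 0, -0.2], [0, 0, 0, 0, 0, 0, -0.2]]]}}

```text
time: 27.28
tool_pos: [0.5893, -0.2226, 0.0803]
tcp_rot: [-0.031, 3.139, -0.002]
wrist_force: [-0.0, 0.1, -0.3]
width: 0.401
grip_force: 0.0
```

{"method": "jog_arm", "body": {"increments": [[[0.05, 0, 0.1, 0, 0, 0, -0.2], [0, 0, 0, 0, 0, 0, -1], [0, 0, 0, 0, 0, 0, -1], [0, 0, 0, 0, 0, 0, -1], [0, 0, 0, 0, 0, 0, -1]]]}}

```text
time: 27.7
tool_pos: [0.5869, -0.2223, 0.0763]
tcp_rot: [-0.031, 3.141, -0.001]
wrist_force: [-1.0, 0.9, 4.3]
width: 0.089
grip_force: 60.9
```

{"method": "jog_arm", "body": {"increments": [[[0, 0, 0, 0, 0, 0, -1], [0, 0, 0, 0, 0, 0, -1], [0, 0, -0.3, 0, 0, 0, -1], [0, 0, -0.7, 0, 0, 0, -1], [0, 0, -1, 0, 0, 0, -1]]]}}

```text
time: 28.12
tool_pos: [0.5839, -0.221, 0.1325]
tcp_rot: [0.031, -3.134, -0.005]
wrist_force: [0.2, -0.2, -2.1]
width: 0.097
grip_force: 60.2
```

{"method": "jog_arm", "body": {"increments": [[[0, 0, -0.8, 0, 0, 0.7, -1], [0, 0, -0.8, 0, 0, 0.7, -1], [0.4, 0.7, -0.6, 0, 0, 0, -1], [0.5, 0.9, 0, 0, 0, 0, -1], [0.5, 0.9, 0, 0, 0, 0, -1]]]}}

```text
time: 28.53
tool_pos: [0.5551, -0.1425, 0.2037]
tcp_rot: [0.202, 3.131, -0.001]
wrist_force: [-0.4, -0.2, -2.5]
width: 0.094
grip_force: 60.2
```

{"method": "jog_arm", "body": {"increments": [[[0.5, 0.9, 0, 0, 0, 0, -1], [0.5, 0.9, 0, 0, 0, 0, -1], [0.5, 0.9, 0, 0, 0, 0, -1], [0.5, 0.8, 0, 0, 0, 0, -1], [0.4, 0.6, 0, 0, 0, 0, -1]]]}}

```text
time: 28.95
tool_pos: [0.4969, -0.0094, 0.2012]
tcp_rot: [-0.198, -3.134, -0.001]
wrist_force: [0.0, 0.4, -0.8]
width: 0.091
grip_force: 60.2
```

{"method": "jog_arm", "body": {"increments": [[[0, 0.1, 0, 0, 0, 0, -1], [0, 0, 0, 0, 0, 0, -1], [0, 0, 0, 0, 0, 0, -1], [0, 0, 0, 0, 0, 0, -1], [0, 0, 0, 0, 0, 0, -1]]]}}

```text
time: 29.37
tool_pos: [0.4995, -0.0092, 0.2017]
tcp_rot: [0.201, 3.135, -0.0]
wrist_force: [0.7, 0.3, -1.6]
width: 0.091
grip_force: 60.2
```

Run:
```python
from h import *
from m import HS
plan(.4965,-.0055,.20,82.7)
held(.495,-.006,HS['white'],.105,.15)
```

```text
t 29.4 tcp [499.5  -9.2 201.7] yawy 82.7 F [ 0.7  0.3 -1.6] w 0.09 g 60
shift now-axes [0.11 0.11 0.06] after-turn axes [0.11 0.11 0.06] turn [-0.    0.   -0.01]
scene held ctr [503.1  -9.1] size [95.3 96.5] yaw -7.7 804
  z [126.6 130.1 140. ]
side held ctr [500.1 -12.3] size [96.  97.2] yaw -6.6 721
  z [123.8 127.3 136.8]
```

{"method": "jog_arm", "body": {"increments": [[[0.2, 0.07, 0.2, 0, 0, 0, -1], [0, 0, 0.5, 0, 0, 0, -1], [0, 0, 0.5, 0, 0, 0, -1], [0, 0, 0.4, 0, 0, 0, -1], [0, 0, 0.2, 0, 0, 0, -1]]]}}

```text
time: 29.88
tool_pos: [0.4917, -0.0056, 0.1453]
tcp_rot: [-0.2, -3.132, 0.0]
wrist_force: [-0.2, 0.3, -2.9]
width: 0.093
grip_force: 60.2
```

{"method": "jog_arm", "body": {"increments": [[[0, 0, 0.2, 0, 0, 0, -1], [0, 0, 0.2, 0, 0, 0, -1], [0, 0, 0.2, 0, 0, 0, -1], [0, 0, 0.2, 0, 0, 0, -1], [0, 0, 0.2, 0, 0, 0, -1]]]}}

```text
time: 30.3
tool_pos: [0.4936, -0.0055, 0.1174]
tcp_rot: [0.199, 3.134, -0.0]
wrist_force: [-0.1, -0.6, -1.4]
width: 0.091
grip_force: 60.2
```

{"method": "jog_arm", "body": {"increments": [[[0, 0, 0.2, 0, 0, 0, -1], [0, 0, 0.15, 0, 0, 0, -1], [0, 0, 0.1, 0, 0, 0, -1], [0, 0, 0, 0, 0, 0, -1], [0, 0, 0, 0, 0, 0, -1]]]}}

```text
time: 30.72
tool_pos: [0.4932, -0.0055, 0.1039]
tcp_rot: [-0.199, -3.135, 0.0]
wrist_force: [0.1, 0.0, -1.6]
width: 0.093
grip_force: 60.2
```

{"method": "jog_arm", "body": {"increments": [[[0, 0, 0.09, 0, 0, 0, -1], [0, 0, 0, 0, 0, 0, -1], [0, 0, 0, 0, 0, 0, -0.5], [0, 0, 0, 0, 0, 0, -0.5], [0, 0, 0, 0, 0, 0, -0.5]]]}}

```text
time: 31.13
tool_pos: [0.4937, -0.0055, 0.1018]
tcp_rot: [0.199, 3.134, -0.0]
wrist_force: [0.2, -0.6, -0.3]
width: 0.252
grip_force: 0.0
```

{"method": "jog_arm", "body": {"increments": [[[0, 0, -0.3, 0, 0, 0, -0.5], [0, 0, -0.7, 0, 0, 0, -0.5], [0, 0, -1, 0, 0, 0, -0.5], [0, 0, -1, 0, 0, 0, -0.5], [0, 0, -1, 0, 0, 0, -0.5]]]}}

```text
time: 31.55
tool_pos: [0.493, -0.0055, 0.2233]
tcp_rot: [0.199, 3.135, -0.0]
wrist_force: [0.6, -0.1, -0.1]
width: 0.251
grip_force: 0.0
```

{"method": "jog_arm", "body": {"increments": [[[-0.05, -0.5, -0.8, 0, 0, 0, -0.2], [-0.05, -0.9, -0.8, 0, 0, 0, -0.2], [-0.05, -0.9, 0, 0, 0, 0, -0.2], [0, -0.9, 0, 0, 0, 0, -0.2], [0, -0.9, 0, 0, 0, 0, -0.2]]]}}

```text
time: 31.97
tool_pos: [0.4824, -0.1293, 0.2715]
tcp_rot: [0.198, 3.132, -0.001]
wrist_force: [0.2, 0.8, 0.0]
width: 0.401
grip_force: 0.0
```

{"method": "jog_arm", "body": {"increments": [[[0, -0.9, 0, 0, 0, 0, -0.2], [0, -0.9, 0, 0, 0, 0, -0.2], [0, -0.9, 0, 0, 0, 0, -0.2], [0, -0.9, 0, 0, 0, 0, -0.2], [0, -0.8, 0, 0, 0, 0, -0.2]]]}}

```text
time: 32.38
tool_pos: [0.4651, -0.2606, 0.2705]
tcp_rot: [0.2, 3.134, -0.001]
wrist_force: [-0.7, 0.4, 0.4]
width: 0.399
grip_force: 0.0
```

{"method": "jog_arm", "body": {"increments": [[[0, 0, 0, 0, 0, -0.7, -0.2], [0, 0, 0, 0, 0, -0.6, -0.2], [0, 0, 0, 0, 0, 0, -0.2], [0, 0, 0, 0, 0, 0, -0.2], [0, 0, 0, 0, 0, 0, -0.2]]]}}

```text
time: 32.8
tool_pos: [0.4655, -0.2588, 0.2699]
tcp_rot: [-0.013, 3.141, -0.0]
wrist_force: [1.4, 0.3, 0.1]
width: 0.398
grip_force: 0.0
```

Run:
```python
from h import *
from m import HS,fit
plan(.4495,-.261,.0785,90.5)
wtray(.4495,-.261,HS['green'])
held(.4495,-.261,HS['green'],-.01,.02)
im,dep=viewer.read_camera('scene'); p=viewer.camera_params('scene'); P=cloud(im,dep,p);hsv=cv2.cvtColor(im,cv2.COLOR_BGR2HSV)
B=(dep>0)&(abs(P[...,0]-.495)<.06)&(abs(P[...,1]+.006)<.06)
m=B&(P[...,2]>.02)&(P[...,2]<.05); fit(P[m][:,:2],'inwell'); print(np.percentile(P[m][:,2],[5,25,50,75,95]))
```

```text
t 32.8 tcp [ 465.5 -258.8  269.9] yawy 90.5 F [1.4 0.3 0.1] w 0.40 g 0
shift now-axes [ 0.54 -0.07  6.38] after-turn axes [ 0.53 -0.07  6.38] turn [-0.    0.   -0.01]
wrist ctr [ 448.3 -262. ] size [93.8 93.3] yaw 1.2 10735
table z -0.2
scene held ctr [ 452.2 -260.1] size [94.3 93.2] yaw 1.3 1230
  z [ 1.   4.8 14.5]
side held ctr [ 449.4 -262.6] size [95.  92.9] yaw 0.8 1201
  z [-1.   2.3 11.7]
inwell ctr [485.9  13.9] size [84.8 77.2] yaw -6.5 707
[0.02454636 0.02863859 0.03231576 0.03901063 0.04736532]
```

{"method": "jog_arm", "body": {"increments": [[[0.5, -0.09, 0.6, 0, 0, 0, -0.2], [0, 0, 0.9, 0, 0, 0, -0.2], [0, 0, 0.9, 0, 0, 0, -0.2], [0, 0, 0.9, 0, 0, 0, -0.2], [0, 0, 0.9, 0, 0, 0, -0.2]]]}}

```text
time: 33.42
tool_pos: [0.4506, -0.2617, 0.1426]
tcp_rot: [-0.014, 3.141, -0.001]
wrist_force: [0.5, -0.4, 0.2]
width: 0.401
grip_force: 0.0
```

{"method": "jog_arm", "body": {"increments": [[[0, 0, 0.9, 0, 0, 0, -0.2], [0, 0, 0.7, 0, 0, 0, -0.2], [0, 0, 0.4, 0, 0, 0, -0.2], [0, 0, 0.15, 0, 0, 0, -0.2], [0, 0, 0, 0, 0, 0, -0.2]]]}}

```text
time: 33.83
tool_pos: [0.4501, -0.2614, 0.078]
tcp_rot: [0.015, -3.14, -0.002]
wrist_force: [-0.0, 0.8, 0.9]
width: 0.401
grip_force: 0.0
```

{"method": "jog_arm", "body": {"increments": [[[0, 0, 0.03, 0, 0, 0, -1], [0, 0, 0, 0, 0, 0, -1], [0, 0, 0, 0, 0, 0, -1], [0, 0, 0, 0, 0, 0, -1], [0, 0, 0, 0, 0, 0, -1]]]}}

```text
time: 34.25
tool_pos: [0.4516, -0.2625, 0.0796]
tcp_rot: [-0.014, 3.139, -0.003]
wrist_force: [-0.2, 1.4, 6.6]
width: 0.086
grip_force: 59.4
```

{"method": "jog_arm", "body": {"increments": [[[0, 0, 0, 0, 0, 0, -1], [0, 0, -0.3, 0, 0, 0, -1], [0, 0, -0.8, 0, 0, 0, -1], [0, 0, -1, 0, 0, 0, -1], [0, 0, -1, 0, 0, 0, -1]]]}}

```text
time: 34.67
tool_pos: [0.4494, -0.2612, 0.1713]
tcp_rot: [0.015, -3.139, -0.002]
wrist_force: [0.8, -0.1, -1.4]
width: 0.089
grip_force: 58.7
```

{"method": "jog_arm", "body": {"increments": [[[0, 0, -0.8, 0, 0, 0.7, -1], [0, 0, -0.3, 0, 0, 0.6, -1], [-0.05, 0.9, 0, 0, 0, 0, -1], [-0.05, 0.9, 0, 0, 0, 0, -1], [-0.05, 0.9, 0, 0, 0, 0, -1]]]}}

```text
time: 35.08
tool_pos: [0.465, -0.1815, 0.2048]
tcp_rot: [0.202, 3.134, -0.0]
wrist_force: [1.0, 0.3, -1.5]
width: 0.087
grip_force: 58.8
```

{"method": "jog_arm", "body": {"increments": [[[-0.05, 0.9, 0, 0, 0, 0, -1], [-0.05, 0.9, 0, 0, 0, 0, -1], [-0.05, 0.9, 0, 0, 0, 0, -1], [-0.05, 0.9, 0, 0, 0, 0, -1], [-0.05, 0.9, 0, 0, 0, 0, -1]]]}}

```text
time: 35.5
tool_pos: [0.4893, -0.0478, 0.2043]
tcp_rot: [-0.199, -3.135, 0.0]
wrist_force: [1.5, -0.9, -1.1]
width: 0.084
grip_force: 58.8
```

{"method": "jog_arm", "body": {"increments": [[[0, 0.8, 0, 0, 0, 0, -1], [0, 0.5, 0, 0, 0, 0, -1], [0, 0.1, 0, 0, 0, 0, -1], [0, 0, 0, 0, 0, 0, -1], [0, 0, 0, 0, 0, 0, -1]]]}}

```text
time: 35.92
tool_pos: [0.4947, -0.0077, 0.204]
tcp_rot: [-0.198, -3.135, 0.001]
wrist_force: [-0.2, 0.2, -2.9]
width: 0.09
grip_force: 58.9
```

Run:
```python
from h import *
from m import HS
plan(.4965,-.0055,.20,82.7)
held(.495,-.006,HS['green'],.105,.15)
```

```text
t 35.9 tcp [494.7  -7.7 204. ] yawy 82.8 F [-0.2  0.2 -2.9] w 0.09 g 59
shift now-axes [-0.05  0.08  0.13] after-turn axes [-0.05  0.08  0.13] turn [-0.01 -0.    0.01]
scene held ctr [495.2  -7.9] size [94.8 94.1] yaw -7.4 730
  z [126.2 129.3 139.2]
side held ctr [491.9 -11.2] size [95.5 92.9] yaw -7.3 636
  z [123.2 126.7 136.1]
```

{"method": "jog_arm", "body": {"increments": [[[-0.07, 0.06, 0.2, 0, 0, 0, -1], [0, 0, 0.5, 0, 0, 0, -1], [0, 0, 0.5, 0, 0, 0, -1], [0, 0, 0.3, 0, 0, 0, -1], [0, 0, 0.2, 0, 0, 0, -1]]]}}

```text
time: 36.43
tool_pos: [0.4964, -0.0064, 0.1512]
tcp_rot: [-0.201, -3.133, 0.0]
wrist_force: [-0.0, 0.1, -1.9]
width: 0.087
grip_force: 58.9
```

{"method": "jog_arm", "body": {"increments": [[[0, 0, 0.2, 0, 0, 0, -1], [0, 0, 0.2, 0, 0, 0, -1], [0, 0, 0.2, 0, 0, 0, -1], [0, 0, 0.2, 0, 0, 0, -1], [0, 0, 0.2, 0, 0, 0, -1]]]}}

```text
time: 36.85
tool_pos: [0.4976, -0.0059, 0.1227]
tcp_rot: [0.199, 3.135, -0.0]
wrist_force: [1.0, 0.4, -1.0]
width: 0.089
grip_force: 58.9
```

{"method": "jog_arm", "body": {"increments": [[[0, 0, 0.1, 0, 0, 0, -1], [0, 0, 0.05, 0, 0, 0, -1], [0, 0, 0, 0, 0, 0, -1], [0, 0, 0, 0, 0, 0, -1], [0, 0, 0, 0, 0, 0, -1]]]}}

```text
time: 37.27
tool_pos: [0.4977, -0.0059, 0.1188]
tcp_rot: [0.199, 3.135, 0.0]
wrist_force: [0.7, -0.2, -1.2]
width: 0.08
grip_force: 58.9
```

{"method": "jog_arm", "body": {"increments": [[[0, 0, 0.08, 0, 0, 0, -1], [0, 0, 0, 0, 0, 0, -1], [0, 0, 0, 0, 0, 0, -0.5], [0, 0, 0, 0, 0, 0, -0.5], [0, 0, 0, 0, 0, 0, -0.5]]]}}

```text
time: 37.68
tool_pos: [0.4976, -0.0059, 0.1163]
tcp_rot: [0.199, 3.135, -0.0]
wrist_force: [-0.6, 0.2, -0.7]
width: 0.25
grip_force: 0.0
```

{"method": "jog_arm", "body": {"increments": [[[0, 0, -0.3, 0, 0, 0, -0.5], [0, 0, -0.7, 0, 0, 0, -0.5], [0, 0, -1, 0, 0, 0, -0.5], [0, 0, -1, 0, 0, 0, -0.5], [0, 0, -1, 0, 0, 0, -0.5]]]}}

```text
time: 38.1
tool_pos: [0.4969, -0.0059, 0.2376]
tcp_rot: [-0.199, -3.135, 0.0]
wrist_force: [1.4, -0.1, -0.4]
width: 0.248
grip_force: 0.0
```

{"method": "jog_arm", "body": {"increments": [[[-0.5, -0.2, -0.8, 0, 0, 0, -0.2], [-0.9, -0.3, -0.3, 0, 0, 0, -0.2], [-0.9, -0.3, 0, 0, 0, 0, -0.2], [-0.9, -0.3, 0, 0, 0, 0, -0.2], [-0.9, -0.3, 0, 0, 0, 0, -0.2]]]}}

```text
time: 38.52
tool_pos: [0.6153, -0.0638, 0.2705]
tcp_rot: [0.199, 3.134, -0.0]
wrist_force: [0.5, 0.2, 0.7]
width: 0.4
grip_force: 0.0
```

{"method": "jog_arm", "body": {"increments": [[[-0.9, -0.3, 0, 0, 0, 0, -0.2], [-0.9, -0.3, 0, 0, 0, 0, -0.2], [-0.9, -0.2, 0, 0, 0, 0, -0.2], [-0.7, 0, 0, 0, 0, 0.9, -0.2], [0, 0, 0, 0, 0, 0.98, -0.2]]]}}

```text
time: 38.93
tool_pos: [0.7154, -0.101, 0.269]
tcp_rot: [0.514, 3.097, 0.0]
wrist_force: [-0.3, -0.5, -0.0]
width: 0.397
grip_force: 0.0
```

{"method": "jog_arm", "body": {"increments": [[[0, 0, 0, 0, 0, 0, -0.2], [0, 0, 0, 0, 0, 0, -0.2], [0, 0, 0, 0, 0, 0, -0.2], [0, 0, 0, 0, 0, 0, -0.2], [0, 0, 0, 0, 0, 0, -0.2]]]}}

```text
time: 39.35
tool_pos: [0.7116, -0.0997, 0.2695]
tcp_rot: [0.504, 3.101, -0.0]
wrist_force: [0.2, -0.4, 0.3]
width: 0.398
grip_force: 0.0
```

Run:
```python
from h import *
from m import HS,fit
plan(.6995,-.097,.078,71.4)
wtray(.6992,-.0968,HS['blue'])
held(.6992,-.0968,HS['blue'],-.01,.02)
```

```text
t 39.4 tcp [711.6 -99.7 269.5] yawy 71.5 F [ 0.2 -0.4  0.3] w 0.40 g 0
shift now-axes [ 0.41 -0.04  6.38] after-turn axes [ 0.41 -0.04  6.38] turn [-0.    0.    0.02]
wrist ctr [697.3 -97.3] size [93.9 93.4] yaw -18.4 10724
table z -0.3
scene held ctr [700.4 -96.4] size [95.1 93.8] yaw -18.3 1210
  z [ 1.3  5.  14.7]
side held ctr [698.  -98.1] size [95.3 93.3] yaw -19.0 670
  z [-1.4  2.4 11.8]
```

Blue measured at (699, -97); the only blue tray in view, matching its description. Descend.

{"method": "jog_arm", "body": {"increments": [[[0.41, -0.04, 0.6, 0, 0, 0, -0.2], [0, 0, 0.9, 0, 0, 0, -0.2], [0, 0, 0.9, 0, 0, 0, -0.2], [0, 0, 0.9, 0, 0, 0, -0.2], [0, 0, 0.9, 0, 0, 0, -0.2]]]}}

```text
time: 39.92
tool_pos: [0.7, -0.097, 0.1425]
tcp_rot: [0.505, 3.1, -0.0]
wrist_force: [0.8, 0.8, 0.4]
width: 0.398
grip_force: 0.0
```

{"method": "jog_arm", "body": {"increments": [[[0, 0, 0.9, 0, 0, 0, -0.2], [0, 0, 0.7, 0, 0, 0, -0.2], [0, 0, 0.4, 0, 0, 0, -0.2], [0, 0, 0.15, 0, 0, 0, -0.2], [0, 0, 0, 0, 0, 0, -0.2]]]}}

```text
time: 40.33
tool_pos: [0.6994, -0.097, 0.0774]
tcp_rot: [-0.506, -3.098, 0.0]
wrist_force: [-0.0, 0.6, -0.5]
width: 0.4
grip_force: 0.0
```

{"method": "jog_arm", "body": {"increments": [[[0, 0, 0, 0, 0, 0, -1], [0, 0, 0, 0, 0, 0, -1], [0, 0, 0, 0, 0, 0, -1], [0, 0, 0, 0, 0, 0, -1], [0, 0, 0, 0, 0, 0, -1]]]}}

```text
time: 40.75
tool_pos: [0.7016, -0.0974, 0.081]
tcp_rot: [0.506, 3.097, -0.0]
wrist_force: [0.9, 0.3, 6.3]
width: 0.083
grip_force: 59.2
```

{"method": "jog_arm", "body": {"increments": [[[0, 0, 0, 0, 0, 0, -1], [0, 0, -0.3, 0, 0, 0, -1], [0, 0, -0.8, 0, 0, 0, -1], [0, 0, -1, 0, 0, 0, -1], [0, 0, -1, 0, 0, 0, -1]]]}}

```text
time: 41.17
tool_pos: [0.6987, -0.0968, 0.1711]
tcp_rot: [-0.506, -3.097, -0.0]
wrist_force: [0.5, 0.0, -1.9]
width: 0.086
grip_force: 58.7
```

{"method": "jog_arm", "body": {"increments": [[[0, 0, -0.8, 0, 0, -0.95, -1], [0, 0, -0.4, 0, 0, -0.95, -1], [0.8, 0.3, 0, 0, 0, 0, -1], [0.9, 0.3, 0, 0, 0, 0, -1], [0.9, 0.3, 0, 0, 0, 0, -1]]]}}

```text
time: 41.58
tool_pos: [0.6252, -0.0604, 0.208]
tcp_rot: [0.197, 3.135, 0.0]
wrist_force: [-0.3, 0.0, -1.5]
width: 0.08
grip_force: 58.8
```

{"method": "jog_arm", "body": {"increments": [[[0.9, 0.3, 0, 0, 0, 0, -1], [0.9, 0.3, 0, 0, 0, 0, -1], [0.9, 0.2, 0, 0, 0, 0, -1], [0.9, 0.2, 0, 0, 0, 0, -1], [0.6, 0.2, 0, 0, 0, 0, -1]]]}}

```text
time: 42.0
tool_pos: [0.5023, -0.0085, 0.207]
tcp_rot: [-0.195, -3.133, -0.0]
wrist_force: [-0.1, 0.6, -2.5]
width: 0.085
grip_force: 58.8
```

{"method": "jog_arm", "body": {"increments": [[[0.3, 0.1, 0, 0, 0, 0, -1], [0, 0, 0, 0, 0, 0, -1], [0, 0, 0, 0, 0, 0, -1], [0, 0, 0, 0, 0, 0, -1], [0, 0, 0, 0, 0, 0, -1]]]}}

```text
time: 42.42
tool_pos: [0.4983, -0.0055, 0.208]
tcp_rot: [0.196, 3.134, -0.0]
wrist_force: [-0.3, 0.4, -1.6]
width: 0.084
grip_force: 58.8
```

Run:
```python
from h import *
from m import HS
plan(.4965,-.0055,.20,82.7)
held(.495,-.006,HS['blue'],.105,.15)
```

```text
t 42.4 tcp [498.3  -5.5 208. ] yawy 82.8 F [-0.3  0.4 -1.6] w 0.08 g 59
shift now-axes [ 0.06 -0.01  0.27] after-turn axes [ 0.06 -0.01  0.27] turn [-0.    0.01  0.02]
scene held ctr [497.3  -4.5] size [95.6 95.5] yaw -7.6 747
  z [128.4 131.9 141.3]
side held ctr [493.8  -8.4] size [94.2 91.5] yaw -6.0 597
  z [125.8 129.  138.3]
```

{"method": "jog_arm", "body": {"increments": [[[0, -0.05, 0.2, 0, 0, 0, -1], [0, 0, 0.4, 0, 0, 0, -1], [0, 0, 0.4, 0, 0, 0, -1], [0, 0, 0.3, 0, 0, 0, -1], [0, 0, 0.2, 0, 0, 0, -1]]]}}

```text
time: 42.93
tool_pos: [0.4954, -0.0065, 0.16]
tcp_rot: [-0.196, -3.132, 0.0]
wrist_force: [-0.7, 0.8, -2.0]
width: 0.089
grip_force: 58.8
```

{"method": "jog_arm", "body": {"increments": [[[0, 0, 0.2, 0, 0, 0, -1], [0, 0, 0.2, 0, 0, 0, -1], [0, 0, 0.2, 0, 0, 0, -1], [0, 0, 0.2, 0, 0, 0, -1], [0, 0, 0.15, 0, 0, 0, -1]]]}}

```text
time: 43.35
tool_pos: [0.4968, -0.0066, 0.1335]
tcp_rot: [-0.196, -3.135, -0.0]
wrist_force: [-0.2, -0.2, -2.1]
width: 0.079
grip_force: 58.8
```

{"method": "jog_arm", "body": {"increments": [[[0, 0, 0.1, 0, 0, 0, -1], [0, 0, 0, 0, 0, 0, -1], [0, 0, 0, 0, 0, 0, -1], [0, 0, 0, 0, 0, 0, -1], [0, 0, 0, 0, 0, 0, -1]]]}}

```text
time: 43.77
tool_pos: [0.4967, -0.0066, 0.132]
tcp_rot: [-0.196, -3.135, 0.0]
wrist_force: [-4.1, 0.3, 5.5]
width: 0.084
grip_force: 59.7
```

{"method": "jog_arm", "body": {"increments": [[[0, 0, 0, 0, 0, 0, -0.5], [0, 0, 0, 0, 0, 0, -0.5], [0, 0, 0, 0, 0, 0, -0.5], [0, 0, -0.3, 0, 0, 0, -0.5], [0, 0, -0.7, 0, 0, 0, -0.5]]]}}

```text
time: 44.18
tool_pos: [0.4946, -0.0065, 0.159]
tcp_rot: [-0.196, -3.129, -0.0]
wrist_force: [-0.7, 0.1, 0.6]
width: 0.249
grip_force: 0.0
```

{"method": "jog_arm", "body": {"increments": [[[0, 0, -0.9, 0, 0, 0, -0.5], [0, 0, -0.9, 0, 0, 0, -0.5], [0, 0, -0.9, 0, 0, 0, -0.5], [-0.1, -0.7, -0.9, 0, 0, 0, 0], [-0.1, -0.9, 0, 0, 0, 0, 0]]]}}

```text
time: 44.6
tool_pos: [0.5002, -0.0547, 0.2766]
tcp_rot: [0.19, 3.124, -0.001]
wrist_force: [0.7, -0.5, 0.9]
width: 0.495
grip_force: 0.0
```

{"method": "jog_arm", "body": {"increments": [[[-0.1, -0.9, 0, 0, 0, 0, 0], [-0.1, -0.9, 0, 0, 0, 0, 0], [-0.1, -0.9, 0, 0, 0, 0, 0], [0, -0.9, 0, 0, 0, 0, 0], [0, -0.9, 0, 0, 0, 0, 0]]]}}

```text
time: 45.02
tool_pos: [0.4889, -0.1914, 0.27]
tcp_rot: [0.196, 3.134, -0.001]
wrist_force: [-0.1, 0.1, -0.2]
width: 0.498
grip_force: 0.0
```

{"method": "jog_arm", "body": {"increments": [[[0, -0.9, 0, 0, 0, 0, 0], [0, -0.9, 0, 0, 0, 0, 0], [0, -0.9, 0, 0, 0, 0, 0], [0, -0.9, 0, 0, 0, 0, 0], [0, -0.9, 0, 0, 0, 0.2, 0]]]}}

```text
time: 45.43
tool_pos: [0.4719, -0.3254, 0.2699]
tcp_rot: [0.229, 3.133, -0.001]
wrist_force: [0.1, -0.4, -0.9]
width: 0.505
grip_force: 0.0
```

{"method": "jog_arm", "body": {"increments": [[[0, -0.8, 0, 0, 0, 0.1, 0], [0, 0, 0, 0, 0, 0, 0], [0, 0, 0, 0, 0, 0, 0], [0, 0, 0, 0, 0, 0, 0], [0, 0, 0, 0, 0, 0, 0]]]}}

```text
time: 45.85
tool_pos: [0.4687, -0.3468, 0.2692]
tcp_rot: [-0.244, -3.132, -0.001]
wrist_force: [-0.2, -0.1, -0.6]
width: 0.498
grip_force: 0.0
```

Run:
```python
from h import *
from m import HS,fit
plan(.449,-.380,.078,81)
c,a,im,P,m=wtray(.449,-.380,((12,80,80),(35,255,255)),'pics/w13.png')
# rib: points z>.018
b=(abs(P[...,0]-.449)<.06)&(abs(P[...,1]+.38)<.06)&(P[...,2]>.018)&(P[...,2]<.04); fit(P[b][:,:2],'rib'); print(np.median(P[b][:,2]))
held(.449,-.380,((12,80,80),(35,255,255)),.002,.012,r=.062)
im,dep=viewer.read_camera('scene'); p=viewer.camera_params('scene'); P=cloud(im,dep,p);hsv=cv2.cvtColor(im,cv2.COLOR_BGR2HSV)
B=(dep>0)&(abs(P[...,0]-.495)<.06)&(abs(P[...,1]+.006)<.06)&(cv2.inRange(hsv,*HS['blue'])>0); fit(P[B][:,:2],'blue in well'); q=P[B];print(np.percentile(q[:,2],[5,25,50,75,95]),np.linalg.lstsq(np.c_[q[:,:2],np.ones(len(q))],q[:,2],rcond=None)[0])
```

```text
t 45.9 tcp [ 468.7 -346.8  269.2] yawy 81.1 F [-0.2 -0.1 -0.6] w 0.50 g 0
shift now-axes [ 0.48 -1.2   6.37] after-turn axes [ 0.48 -1.2   6.37] turn [ 0.   -0.    0.02]
wrist ctr [ 450.7 -384.9] size [98.3 98.4] yaw -9.2 11059
table z -0.3
rib ctr [ 449.8 -384. ] size [58.7 10.5] yaw -9.1 867
0.02563956381965543
scene held ctr [ 452.6 -381.6] size [96.7 95.7] yaw -9.2 1350
  z [3.3 6.4 9.4]
side held ctr [ 451.  -384.3] size [95.4 96.3] yaw -8.4 1167
  z [2.3 4.5 7.3]
blue in well ctr [495.3  -2.2] size [93.3 82.2] yaw -6.5 706
[0.05234555 0.05437855 0.05618676 0.06152174 0.06584155] [ 0.00657536 -0.01681376  0.05441148]
```

{"method": "jog_arm", "body": {"increments": [[[0.2, -0.6, 0, 0, 0, 0, 0], [0.18, -0.69, 0, 0, 0, 0, 0], [0, 0, 0.6, 0, 0, 0, 0], [0, 0, 0.9, 0, 0, 0, 0], [0, 0, 0.9, 0, 0, 0, 0]]]}}

```text
time: 46.47
tool_pos: [0.4521, -0.3848, 0.1979]
tcp_rot: [0.245, 3.129, -0.004]
wrist_force: [-0.3, -0.1, -0.7]
width: 0.502
grip_force: 0.0
```

{"method": "jog_arm", "body": {"increments": [[[0, 0, 0.9, 0, 0, 0, 0], [0, 0, 0.9, 0, 0, 0, 0], [0, 0, 0.9, 0, 0, 0, 0], [0, 0, 0.7, 0, 0, 0, 0], [0, 0, 0.3, 0, 0, 0, 0]]]}}

```text
time: 46.88
tool_pos: [0.4498, -0.3821, 0.0826]
tcp_rot: [-0.244, -3.128, -0.006]
wrist_force: [-0.8, 0.3, 1.2]
width: 0.501
grip_force: 0.0
```

{"method": "jog_arm", "body": {"increments": [[[0, 0, 0.07, 0, 0, 0, 0], [0, 0, 0, 0, 0, 0, 0], [0, 0, 0, 0, 0, 0, -0.2], [0, 0, 0, 0, 0, 0, -0.2], [0, 0, 0, 0, 0, 0, -0.2]]]}}

```text
time: 47.3
tool_pos: [0.4523, -0.385, 0.0858]
tcp_rot: [0.245, 3.13, -0.003]
wrist_force: [0.6, -0.1, 0.6]
width: 0.399
grip_force: 0.0
```

{"method": "jog_arm", "body": {"increments": [[[0, 0, 0, 0, 0, 0, -1], [0, 0, 0, 0, 0, 0, -1], [0, 0, 0, 0, 0, 0, -1], [0, 0, 0, 0, 0, 0, -1], [0, 0, 0, 0, 0, 0, -1]]]}}

```text
time: 47.72
tool_pos: [0.4519, -0.3846, 0.0851]
tcp_rot: [0.245, 3.131, -0.001]
wrist_force: [-0.4, 0.9, 5.7]
width: 0.096
grip_force: 62.8
```

{"method": "jog_arm", "body": {"increments": [[[0, 0, 0, 0, 0, 0, -1], [0, 0, -0.3, 0, 0, 0, -1], [0, 0, -0.8, 0, 0, 0, -1], [0, 0, -1, 0, 0, 0, -1], [0, 0, -1, 0, 0, 0, -1]]]}}

```text
time: 48.13
tool_pos: [0.4503, -0.3833, 0.1767]
tcp_rot: [-0.245, -3.129, -0.003]
wrist_force: [1.2, -0.5, -2.2]
width: 0.095
grip_force: 61.6
```

{"method": "jog_arm", "body": {"increments": [[[0, 0, -0.8, 0, 0, -0.27, -1], [0, 0.5, -0.3, 0, 0, 0, -1], [0, 0.9, 0, 0, 0, 0, -1], [0, 0.9, 0, 0, 0, 0, -1], [0, 0.9, 0, 0, 0, 0, -1]]]}}

```text
time: 48.55
tool_pos: [0.4628, -0.2871, 0.2093]
tcp_rot: [-0.203, -3.134, -0.002]
wrist_force: [0.3, -0.0, -1.4]
width: 0.094
grip_force: 61.7
```

{"method": "jog_arm", "body": {"increments": [[[0, 0.9, 0, 0, 0, 0, -1], [0, 0.9, 0, 0, 0, 0, -1], [0, 0.9, 0, 0, 0, 0, -1], [0, 0.9, 0, 0, 0, 0, -1], [0, 0.9, 0, 0, 0, 0, -1]]]}}

```text
time: 48.97
tool_pos: [0.4796, -0.1527, 0.2088]
tcp_rot: [-0.202, -3.133, -0.001]
wrist_force: [-0.4, 0.6, -1.4]
width: 0.097
grip_force: 61.7
```

{"method": "jog_arm", "body": {"increments": [[[0, 0.9, 0, 0, 0, 0, -1], [0, 0.9, 0, 0, 0, 0, -1], [0, 0.9, 0, 0, 0, 0, -1], [0.1, 0.9, 0, 0, 0, 0, -1], [0, 0.8, 0, 0, 0, 0, -1]]]}}

```text
time: 49.38
tool_pos: [0.4929, -0.0214, 0.2087]
tcp_rot: [-0.201, -3.132, -0.001]
wrist_force: [-0.7, -0.2, -1.8]
width: 0.095
grip_force: 61.7
```

{"method": "jog_arm", "body": {"increments": [[[0, 0.3, 0, 0, 0, 0, -1], [0, 0, 0, 0, 0, 0, -1], [0, 0, 0, 0, 0, 0, -1], [0, 0, 0, 0, 0, 0, -1], [0, 0, 0, 0, 0, 0, -1]]]}}

```text
time: 49.8
tool_pos: [0.4956, -0.0158, 0.2098]
tcp_rot: [-0.203, -3.135, 0.001]
wrist_force: [0.5, 0.1, -1.4]
width: 0.099
grip_force: 61.7
```

Run:
```python
from h import *
plan(.4965,-.006,.20,82.7)
held(.495,-.006,((12,80,80),(35,255,255)),.10,.14)
```

```text
t 49.8 tcp [495.6 -15.8 209.8] yawy 82.6 F [ 0.5  0.1 -1.4] w 0.10 g 62
shift now-axes [0.01 0.33 0.33] after-turn axes [0.01 0.33 0.33] turn [-0.   -0.   -0.02]
scene held ctr [496.2 -16. ] size [96.4 96. ] yaw -6.5 715
  z [128.  131.3 134.1]
side held ctr [494.3 -18.7] size [95.1 96.1] yaw -6.6 654
  z [125.1 128.6 134.5]
```

{"method": "jog_arm", "body": {"increments": [[[0.02, 0.31, 0, 0, 0, 0, -1], [0, 0, 0.4, 0, 0, 0, -1], [0, 0, 0.4, 0, 0, 0, -1], [0, 0, 0.3, 0, 0, 0, -1], [0, 0, 0, 0, 0, 0, -1]]]}}

```text
time: 50.32
tool_pos: [0.494, -0.0054, 0.1734]
tcp_rot: [-0.2, -3.129, 0.0]
wrist_force: [-0.7, -0.2, -3.1]
width: 0.096
grip_force: 61.7
```

Run:
```python
from h import *
from m import fit
plan(.4965,-.006,.151,82.7)
held(.495,-.006,((12,80,80),(35,255,255)),.08,.11)
```

```text
t 50.3 tcp [494.   -5.4 173.4] yawy 82.7 F [-0.7 -0.2 -3.1] w 0.10 g 62
shift now-axes [-0.09 -0.01  0.75] after-turn axes [-0.08 -0.01  0.75] turn [-0.   -0.06 -0.  ]
scene held ctr [494.5  -5.4] size [95.1 95. ] yaw -7.2 701
  z [91.3 94.9 99.1]
side held ctr [492.9  -7.8] size [94.7 96.3] yaw -7.2 678
  z [ 89.4  93.2 103.7]
```

{"method": "jog_arm", "body": {"increments": [[[-0.05, 0, 0.2, 0, 0, 0, -1], [0, 0, 0.2, 0, 0, 0, -1], [0, 0, 0.15, 0, 0, 0, -1], [0, 0, 0.1, 0, 0, 0, -1], [0, 0, 0, 0, 0, 0, -1]]]}}

```text
time: 50.83
tool_pos: [0.4973, -0.0057, 0.1565]
tcp_rot: [-0.201, -3.133, 0.0]
wrist_force: [-0.3, 0.3, -1.5]
width: 0.099
grip_force: 61.7
```

{"method": "jog_arm", "body": {"increments": [[[0, 0, 0.08, 0, 0, 0, -1], [0, 0, 0.06, 0, 0, 0, -1], [0, 0, 0.04, 0, 0, 0, -1], [0, 0, 0, 0, 0, 0, -1], [0, 0, 0, 0, 0, 0, -1]]]}}

```text
time: 51.25
tool_pos: [0.4979, -0.0057, 0.1521]
tcp_rot: [0.201, 3.135, -0.0]
wrist_force: [0.6, -0.1, -2.5]
width: 0.094
grip_force: 61.7
```

{"method": "jog_arm", "body": {"increments": [[[0, 0, 0.06, 0, 0, 0, -1], [0, 0, 0.04, 0, 0, 0, -1], [0, 0, 0, 0, 0, 0, -1], [0, 0, 0, 0, 0, 0, -1], [0, 0, 0, 0, 0, 0, -1]]]}}

```text
time: 51.67
tool_pos: [0.498, -0.0057, 0.1491]
tcp_rot: [0.201, 3.135, 0.0]
wrist_force: [0.5, 0.2, -0.5]
width: 0.101
grip_force: 61.8
```

{"method": "jog_arm", "body": {"increments": [[[0, 0, 0.02, 0, 0, 0, -1], [0, 0, 0, 0, 0, 0, -0.5], [0, 0, 0, 0, 0, 0, -0.5], [0, 0, 0, 0, 0, 0, -0.4], [0, 0, 0, 0, 0, 0, -0.4]]]}}

```text
time: 52.08
tool_pos: [0.498, -0.0058, 0.1485]
tcp_rot: [0.201, 3.135, -0.0]
wrist_force: [-0.7, -0.3, 0.3]
width: 0.3
grip_force: 0.0
```

{"method": "jog_arm", "body": {"increments": [[[0, 0, -0.3, 0, 0, 0, -0.4], [0, 0, -0.7, 0, 0, 0, -0.4], [0, 0, -0.9, 0, 0, 0, -0.4], [0, 0, -0.9, 0, 0, 0, -0.4], [0, 0, -0.9, 0, 0, 0, -0.4]]]}}

```text
time: 52.5
tool_pos: [0.4977, -0.0057, 0.2611]
tcp_rot: [-0.201, -3.135, 0.0]
wrist_force: [2.1, 1.6, -0.2]
width: 0.299
grip_force: 0.0
```

{"method": "jog_arm", "body": {"increments": [[[0.3, 0, -0.4, 0, 0, 0, -0.2], [0.7, 0, 0, 0, 0, 0, -0.2], [0.3, 0, 0, 0, 0, 0, -0.2], [0, 0, 0, 0, 0, 0, -0.2], [0, 0, 0, 0, 0, 0, -0.2]]]}}

```text
time: 52.92
tool_pos: [0.4588, -0.0007, 0.2713]
tcp_rot: [0.201, 3.135, -0.0]
wrist_force: [0.3, -0.3, -0.4]
width: 0.398
grip_force: 0.0
```

Run:
```python
from h import *
from m import fit
plan(.640,.2035,.30,105)
hs=((12,80,80),(35,255,255))
s,im,dep=wrist('pics/w15.png'); P=wcloud(s,dep); hsv=cv2.cvtColor(im,cv2.COLOR_BGR2HSV)
m=(cv2.inRange(hsv,*hs)>0)&(abs(P[...,0]-.495)<.058)&(abs(P[...,1]+.006)<.058)&(P[...,2]>.055)&(P[...,2]<.08)
fit(P[m][:,:2],'wrist cover');q=P[m];print(np.median(q[:,2]),np.linalg.lstsq(np.c_[q[:,:2],np.ones(len(q))],q[:,2],rcond=None)[0])
held(.495,-.006,hs,.06,.078,r=.058)
for c in('scene','side'):
    im,dep=viewer.read_camera(c); cv2.imwrite(f'pics/{c}15c.png',cv2.resize(im[180:300,230:390] if c=='side' else im[190:290,250:390],None,fx=4,fy=4))
    p=viewer.camera_params(c); P=cloud(im,dep,p); hsv=cv2.cvtColor(im,cv2.COLOR_BGR2HSV)
    m=(cv2.inRange(hsv,(3,110,60),(16,255,255))>0)&(dep>0)&(abs(P[...,0]-.635)<.07)&(abs(P[...,1]-.2)<.07)&(P[...,2]>.055)&(P[...,2]<.12)
    fit(P[m][:,:2],c+' handle')
```

```text
t 52.9 tcp [458.8  -0.7 271.3] yawy 82.7 F [ 0.3 -0.3 -0.4] w 0.40 g 0
shift now-axes [-5.12  7.52 -0.96] after-turn axes [-7.59  5.01 -0.96] turn [-0.    0.   -3.72]
wrist cover ctr [494.9  -7.4] size [93.6 93.5] yaw -7.3 11077
0.06967157921312084 [ 0.00164154 -0.00012878  0.06884373]
scene held ctr [495.   -2.7] size [102.1 100.7] yaw -7.2 790
  z [66.  70.7 73.7]
side held ctr [499.3  -5. ] size [103.7 109.8] yaw -1.4 803
  z [63.8 67.5 72. ]
scene handle ctr [633.3 200.9] size [81.1 25.2] yaw 15.4 362
side handle ctr [658.3 198.6] size [14.   5.4] yaw 25.6 7
```

View pics/scene15c.png

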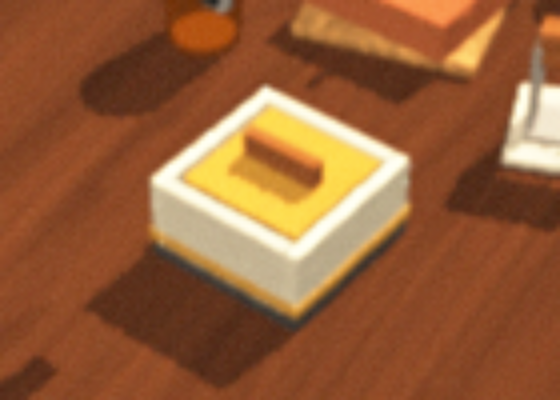

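{"method": "jog_arm", "body": {"increments": [[[0, 0, 0, 0, 0, -0.95, 0.3], [0, 0, 0, 0, 0, -0.95, 0.3], [0, 0, 0, 0, 0, -0.95, 0.3], [-0.4, 0.2, 0, 0, 0, -0.85, 0.3], [-0.8, 0.55, 0, 0, 0, 0, 0.3]]]}}

```text
time: 53.58
tool_pos: [0.4885, 0.0279, 0.271]
tcp_rot: [0.408, -3.113, 0.002]
wrist_force: [0.8, -0.4, 0.4]
width: 0.647
grip_force: 0.0
```

{"method": "jog_arm", "body": {"increments": [[[-0.8, 0.55, 0, 0, 0, 0, 0.3], [-0.8, 0.55, 0, 0, 0, 0, 0.3], [-0.8, 0.55, 0, 0, 0, 0, 0.3], [-0.8, 0.55, 0, 0, 0, 0, 0.3], [-0.8, 0.55, 0, 0, 0, 0, 0.3]]]}}

```text
time: 54.0
tool_pos: [0.585, 0.141, 0.2707]
tcp_rot: [0.406, -3.114, 0.0]
wrist_force: [0.5, -0.8, -0.3]
width: 0.652
grip_force: 0.0
```

{"method": "jog_arm", "body": {"increments": [[[-0.8, 0.55, 0, 0, 0, 0, 0.3], [-0.8, 0.55, 0, 0, 0, 0, 0.3], [-0.8, 0.4, 0, 0, 0, 0, 0.3], [0, 0, 0, 0, 0, 0, 0.3], [0, 0, 0, 0, 0, 0, 0.3]]]}}

```text
time: 54.42
tool_pos: [0.6426, 0.2027, 0.2701]
tcp_rot: [0.409, -3.113, 0.001]
wrist_force: [-0.8, 0.1, -0.1]
width: 0.65
grip_force: 0.0
```

Run:
```python
from h import *
from m import fit
plan(.640,.204,.142,104.7)
s,im,dep=wrist(); P=wcloud(s,dep)
m=(P[...,2]>.096)&(P[...,2]<.12)&(abs(P[...,0]-.635)<.08)&(abs(P[...,1]-.2)<.08)&(dep>0)
fit(P[m][:,:2],'handle')
```

```text
t 54.4 tcp [642.6 202.7 270.1] yawy 105.0 F [-0.8  0.1 -0.1] w 0.65 g 0
shift now-axes [0.06 0.06 4.27] after-turn axes [0.07 0.06 4.27] turn [-0.   -0.02  0.04]
handle ctr [629.8 200.8] size [79.1 21.1] yaw 14.5 3685
```

Descend, grip, lift.

{"method": "jog_arm", "body": {"increments": [[[0.06, 0.05, 0.5, 0, 0, 0.05, 0.3], [0, 0, 0.9, 0, 0, 0, 0.3], [0, 0, 0.9, 0, 0, 0, 0.3], [0, 0, 0.9, 0, 0, 0, 0.3], [0, 0, 0.7, 0, 0, 0, 0.3]]]}}

```text
time: 54.88
tool_pos: [0.638, 0.2013, 0.1523]
tcp_rot: [0.396, -3.114, 0.001]
wrist_force: [-0.4, 0.1, -0.6]
width: 0.648
grip_force: 0.0
```

{"method": "jog_arm", "body": {"increments": [[[0, 0, 0.35, 0, 0, 0, 0.3], [0, 0, 0, 0, 0, 0, 0.3], [0, 0, 0, 0, 0, 0, -1], [0, 0, 0, 0, 0, 0, -1], [0, 0, 0, 0, 0, 0, -1]]], "force": 80}}

```text
time: 55.3
tool_pos: [0.6411, 0.2031, 0.1465]
tcp_rot: [-0.398, 3.112, 0.001]
wrist_force: [1.2, -0.9, 3.5]
width: 0.24
grip_force: 80.0
```

{"method": "jog_arm", "body": {"increments": [[[0, 0, 0, 0, 0, 0, -1], [0, 0, 0, 0, 0, 0, -1], [0, 0, 0, 0, 0, 0, -1], [0, 0, 0, 0, 0, 0, -1], [0, 0, 0, 0, 0, 0, -1]]]}}

```text
time: 55.72
tool_pos: [0.6412, 0.2032, 0.1465]
tcp_rot: [-0.398, 3.112, 0.0]
wrist_force: [-0.5, -0.4, 6.3]
width: 0.244
grip_force: 79.2
```

{"method": "jog_arm", "body": {"increments": [[[0, 0, -0.4, 0, 0, 0, -1], [0, 0, -0.9, 0, 0, 0, -1], [0, 0, -0.9, 0, 0, 0, -1], [0, 0, -0.9, 0, 0, 0, -1], [0, 0, -0.9, 0, 0, 0, -1]]]}}

```text
time: 56.13
tool_pos: [0.6389, 0.2027, 0.2648]
tcp_rot: [0.398, -3.114, 0.0]
wrist_force: [0.8, -0.7, -1.4]
width: 0.244
grip_force: 78.8
```

Run:
```python
from h import *
from m import fit
plan(.368,.295,.2005,82.8)
for c in('scene','side'):
    im,dep=viewer.read_camera(c); p=viewer.camera_params(c); P=cloud(im,dep,p); hsv=cv2.cvtColor(im,cv2.COLOR_BGR2HSV)
    m=(dep>0)&(abs(P[...,0]-.447)<.06)&(abs(P[...,1]-.286)<.06)&(P[...,2]>.075)&(P[...,2]<.105); q=P[m][:,:2]; w,v=np.linalg.eigh(np.cov(q.T)); print(c,'bar',len(q),np.round(q.mean(0)*1000,1),np.degrees(np.arctan2(v[1,1],v[0,1])))
```

```text
t 56.1 tcp [638.9 202.7 264.8] yawy 104.6 F [ 0.8 -0.7 -1.4] w 0.24 g 79
shift now-axes [7.96 5.25 2.16] after-turn axes [9.34 1.92 2.14] turn [-0.   -0.02  3.63]
scene bar 72 [449.3 284.1] 82.82438081491676
side bar 68 [446.6 283.5] 83.50002770066934
```

{"method": "jog_arm", "body": {"increments": [[[0, 0, -0.3, 0, 0, 0.9, -1], [0, 0, -0.3, 0, 0, 0.9, -1], [0, 0, 0, 0, 0, 0.9, -1], [0.4, 0, 0, 0, 0, 0.93, -1], [0.9, 0.2, 0, 0, 0, 0, -1]]]}}

```text
time: 56.65
tool_pos: [0.6027, 0.211, 0.2803]
tcp_rot: [-0.207, -3.135, 0.002]
wrist_force: [-0.4, -0.3, -2.0]
width: 0.242
grip_force: 78.8
```

{"method": "jog_arm", "body": {"increments": [[[0.9, 0.2, 0, 0, 0, 0, -1], [0.9, 0.2, 0, 0, 0, 0, -1], [0.9, 0.2, 0, 0, 0, 0, -1], [0.9, 0.2, 0, 0, 0, 0, -1], [0.9, 0.2, 0, 0, 0, 0, -1]]]}}

```text
time: 57.07
tool_pos: [0.4692, 0.259, 0.2801]
tcp_rot: [-0.198, -3.133, 0.002]
wrist_force: [-0.2, 0.3, -1.8]
width: 0.244
grip_force: 78.8
```

{"method": "jog_arm", "body": {"increments": [[[0.9, 0.2, 0, 0, 0, 0, -1], [0.9, 0.2, 0, 0, 0, 0, -1], [0.9, 0.2, 0, 0, 0, 0, -1], [0.8, 0.1, 0, 0, 0, 0, -1], [0, 0, 0, 0, 0, 0, -1]]]}}

```text
time: 57.48
tool_pos: [0.3653, 0.2931, 0.2799]
tcp_rot: [-0.193, -3.13, 0.003]
wrist_force: [-0.1, -0.0, -2.8]
width: 0.241
grip_force: 78.8
```

Run:
```python
from h import *
plan(.372,.294,.2045,82.8)
plan(.447,.2845,.2045,82.8)
```

```text
t 57.5 tcp [365.3 293.1 279.9] yawy 82.9 F [-0.1 -0.  -2.8] w 0.24 g 79
shift now-axes [-0.23  0.06  2.51] after-turn axes [-0.22  0.06  2.51] turn [-0.02 -0.05  0.02]
t 57.5 tcp [365.3 293.1 279.9] yawy 82.9 F [-0.1 -0.  -2.8] w 0.24 g 79
shift now-axes [-2.75  0.06  2.5 ] after-turn axes [-2.74  0.06  2.51] turn [-0.02 -0.05  0.02]
```

{"method": "jog_arm", "body": {"increments": [[[0, 0.06, 0.5, 0, -0.05, 0, -1], [0, 0, 0.8, 0, 0, 0, -1], [0, 0, 0.8, 0, 0, 0, -1], [0, 0, 0.4, 0, 0, 0, -1], [0, 0, 0, 0, 0, 0, -1]]]}}

```text
time: 57.9
tool_pos: [0.3681, 0.293, 0.2027]
tcp_rot: [-0.197, -3.134, 0.009]
wrist_force: [-0.5, -0.7, -3.7]
width: 0.239
grip_force: 78.6
```

Run:
```python
from h import *
plan(.447,.2845,.2045,82.8)
```

```text
t 57.9 tcp [368.1 293.  202.7] yawy 82.8 F [-0.5 -0.7 -3.7] w 0.24 g 79
shift now-axes [-2.64  0.05 -0.06] after-turn axes [-2.64  0.05 -0.06] turn [-0.06 -0.01 -0.  ]
```

{"method": "jog_arm", "body": {"increments": [[[-0.2, 0, -0.05, 0, 0, 0, -1], [-0.4, 0.03, 0, 0, 0, 0, -1], [-0.5, 0, 0, 0, 0, 0, -1], [-0.5, 0, 0, 0, 0, 0, -1], [-0.5, 0, 0, 0, 0, 0, -1]]]}}

```text
time: 58.32
tool_pos: [0.4361, 0.288, 0.2103]
tcp_rot: [0.198, 3.127, 0.002]
wrist_force: [0.8, 0.3, -1.7]
width: 0.24
grip_force: 78.7
```

{"method": "jog_arm", "body": {"increments": [[[-0.4, 0, 0, 0, 0, 0, -1], [-0.1, 0, 0, 0, 0, 0, -1], [0, 0, 0, 0, 0, 0, -1], [0, 0, -0.15, 0, 0, 0, -1], [0, 0, -0.1, 0, 0, 0, -1]]]}}

```text
time: 58.73
tool_pos: [0.4473, 0.2859, 0.2163]
tcp_rot: [0.197, 3.132, -0.001]
wrist_force: [0.1, 0.2, -2.0]
width: 0.241
grip_force: 78.7
```

Run:
```python
from h import *
plan(.447,.2845,.2195,82.8)
```

```text
t 58.7 tcp [447.3 285.9 216.3] yawy 82.8 F [ 0.1  0.2 -2. ] w 0.24 g 79
shift now-axes [ 0.   -0.05 -0.11] after-turn axes [ 0.   -0.05 -0.11] turn [-0.01  0.04 -0.  ]
```

{"method": "jog_arm", "body": {"increments": [[[0, 0, -0.1, 0, 0, 0, -1], [0, 0, -0.1, 0, 0, 0, -1], [0, 0, -0.1, 0, 0, 0, -1], [0, 0, -0.1, 0, 0, 0, -1], [0, 0, -0.1, 0, 0, 0, -1]]]}}

```text
time: 59.15
tool_pos: [0.4473, 0.286, 0.2312]
tcp_rot: [0.197, 3.131, -0.001]
wrist_force: [0.4, 0.8, -6.1]
width: 0.244
grip_force: 78.9
```

{"method": "jog_arm", "body": {"increments": [[[0, 0, -0.3, 0, 0, 0, -1], [0, 0, -0.6, 0, 0, 0, -1], [0, 0, -0.7, 0, 0, 0, -1], [0, 0, -0.7, 0, 0, 0, -1], [0, 0, -0.5, 0, 0, 0, -1]]]}}

```text
time: 59.57
tool_pos: [0.4478, 0.2863, 0.318]
tcp_rot: [0.197, 3.128, 0.001]
wrist_force: [1.2, 1.3, -5.8]
width: 0.243
grip_force: 79.0
```

{"method": "jog_arm", "body": {"increments": [[[0, 0, -0.3, 0, 0, 0, -1], [0, 0, 0, 0, 0, 0, -1], [0, 0, 0, 0, 0, 0, -1], [0, 0, 0, 0, 0, 0, -1], [0, 0, 0, 0, 0, 0, -1]]]}}

```text
time: 59.98
tool_pos: [0.4467, 0.2857, 0.3226]
tcp_rot: [0.197, 3.133, -0.003]
wrist_force: [-0.2, -0.0, -7.2]
width: 0.246
grip_force: 79.1
```

Run:
```python
from h import *
plan(.497,-.0075,.3335,82.8)
held(.447,.285,((3,110,60),(16,255,255)),.135,.185,r=.1)
```

```text
t 60.0 tcp [446.7 285.7 322.6] yawy 82.8 F [-0.2 -0.  -7.2] w 0.25 g 79
shift now-axes [-2.89 -9.49 -0.34] after-turn axes [-2.89 -9.48 -0.36] turn [-0.02  0.03 -0.  ]
scene held ctr [448.6 286.6] size [131.5 130.4] yaw -5.5 1127
  z [138.4 151.3 154.7]
side held ctr [444.5 284.3] size [131.4 130.6] yaw -8.1 1124
  z [137.7 148.1 152.2]
```

{"method": "jog_arm", "body": {"increments": [[[-0.05, -0.2, -0.1, 0, 0, 0, -1], [-0.12, -0.4, -0.1, 0, 0, 0, -1], [-0.16, -0.55, 0, 0, 0, 0, -1], [-0.2, -0.65, 0, 0, 0, 0, -1], [-0.2, -0.65, 0, 0, 0, 0, -1]]]}}

```text
time: 60.5
tool_pos: [0.46, 0.2089, 0.3309]
tcp_rot: [0.196, 3.13, -0.001]
wrist_force: [0.5, -0.6, -6.9]
width: 0.24
grip_force: 79.1
```

{"method": "jog_arm", "body": {"increments": [[[-0.2, -0.65, 0, 0, 0, 0, -1], [-0.2, -0.65, 0, 0, 0, 0, -1], [-0.2, -0.65, 0, 0, 0, 0, -1], [-0.2, -0.65, 0, 0, 0, 0, -1], [-0.2, -0.65, 0, 0, 0, 0, -1]]]}}

```text
time: 60.92
tool_pos: [0.4773, 0.1079, 0.3311]
tcp_rot: [0.198, 3.13, -0.001]
wrist_force: [0.8, -0.8, -6.3]
width: 0.242
grip_force: 79.1
```

{"method": "jog_arm", "body": {"increments": [[[-0.2, -0.65, 0, 0, 0, 0, -1], [-0.2, -0.65, 0, 0, 0, 0, -1], [-0.2, -0.65, 0, 0, 0, 0, -1], [-0.2, -0.65, 0, 0, 0, 0, -1], [-0.16, -0.55, 0, 0, 0, 0, -1]]]}}

```text
time: 61.33
tool_pos: [0.4939, 0.0101, 0.3313]
tcp_rot: [0.198, 3.129, -0.002]
wrist_force: [1.3, 0.2, -6.9]
width: 0.242
grip_force: 79.0
```

{"method": "jog_arm", "body": {"increments": [[[-0.12, -0.4, 0, 0, 0, 0, -1], [-0.03, -0.2, 0, 0, 0, 0, -1], [0, -0.05, 0, 0, 0, 0, -1], [0, 0, 0, 0, 0, 0, -1], [0, 0, 0, 0, 0, 0, -1]]]}}

```text
time: 61.75
tool_pos: [0.4959, -0.0068, 0.3308]
tcp_rot: [0.197, 3.13, 0.001]
wrist_force: [-0.8, -0.0, -5.7]
width: 0.241
grip_force: 79.0
```

Run:
```python
from h import *
plan(.496,-.0065,.29,82.7)
held(.4955,-.0065,((3,110,60),(16,255,255)),.135,.185,r=.1)
```

```text
t 61.8 tcp [495.9  -6.8 330.8] yawy 82.8 F [-0.8 -0.  -5.7] w 0.24 g 79
shift now-axes [0.01 0.01 1.36] after-turn axes [-0.    0.01  1.36] turn [0.01 0.05 0.02]
scene held ctr [497.7  -3.5] size [130.5 131.1] yaw -6.9 1803
  z [139.1 159.1 162.4]
side held ctr [493.2  -7.1] size [130.7 130.6] yaw -6.7 1603
  z [138.4 156.3 160.2]
```

{"method": "jog_arm", "body": {"increments": [[[0, 0, 0.2, 0, 0, 0, -1], [0, 0, 0.4, 0, 0, 0, -1], [0, 0, 0.4, 0, 0, 0, -1], [0, 0, 0.2, 0, 0, 0, -1], [0, 0, 0.15, 0, 0, 0, -1]]]}}

```text
time: 62.27
tool_pos: [0.4952, -0.0071, 0.2878]
tcp_rot: [0.197, 3.134, -0.0]
wrist_force: [0.3, -0.4, -6.5]
width: 0.244
grip_force: 79.0
```

{"method": "jog_arm", "body": {"increments": [[[0, 0, 0.1, 0, 0, 0, -1], [0, 0, 0.1, 0, 0, 0, -1], [0, 0, 0.1, 0, 0, 0, -1], [0, 0, 0.1, 0, 0, 0, -1], [0, 0, 0.1, 0, 0, 0, -1]]]}}

```text
time: 62.68
tool_pos: [0.4969, -0.0074, 0.2757]
tcp_rot: [0.197, 3.129, -0.0]
wrist_force: [0.5, -0.2, -6.5]
width: 0.241
grip_force: 79.2
```

Run:
```python
from h import *
plan(.496,-.0065,.262,82.7)
held(.4955,-.0065,((3,110,60),(16,255,255)),.092,.125,r=.1)
```

```text
t 62.7 tcp [496.9  -7.4 275.7] yawy 82.8 F [ 0.5 -0.2 -6.5] w 0.24 g 79
shift now-axes [0.04 0.03 0.46] after-turn axes [0.03 0.03 0.46] turn [0.   0.06 0.01]
scene held ctr [500.   -4.3] size [131. 132.] yaw -6.8 1518
  z [ 95.9 104.7 107.7]
side held ctr [496.2  -8.6] size [130.1 129.1] yaw -6.5 1268
  z [ 95.  101.4 104.2]
```

{"method": "jog_arm", "body": {"increments": [[[0.07, 0, 0, 0, 0, 0, -1], [0, 0, 0.08, 0, 0, 0, -1], [0, 0, 0.08, 0, 0, 0, -1], [0, 0, 0.1, 0, 0, 0, -1], [0, 0, 0.1, 0, 0, 0, -1]]]}}

```text
time: 63.2
tool_pos: [0.4947, -0.0071, 0.2648]
tcp_rot: [0.197, 3.129, -0.001]
wrist_force: [-0.1, 0.3, -2.9]
width: 0.244
grip_force: 79.4
```

{"method": "jog_arm", "body": {"increments": [[[0, 0, 0.1, 0, 0, 0, -1], [0, 0, 0.04, 0, 0, 0, -1], [0, 0, 0, 0, 0, 0, -1], [0, 0, 0, 0, 0, 0, -1], [0, 0, 0, 0, 0, 0, -1]]]}}

```text
time: 63.62
tool_pos: [0.4945, -0.0071, 0.2604]
tcp_rot: [0.197, 3.13, -0.001]
wrist_force: [-0.9, -0.5, -2.6]
width: 0.239
grip_force: 79.4
```

Run:
```python
from h import *
plan(.496,-.0065,.262,82.7)
held(.4955,-.0065,((3,110,60),(16,255,255)),.092,.125,r=.1)
im,dep=viewer.read_camera('side'); cv2.imwrite('pics/side20c.png',cv2.resize(im[150:310,200:400],None,fx=3,fy=3))
```

```text
t 63.6 tcp [494.5  -7.1 260.4] yawy 82.8 F [-0.9 -0.5 -2.6] w 0.24 g 79
shift now-axes [-0.05  0.03 -0.05] after-turn axes [-0.05  0.03 -0.05] turn [0.   0.05 0.02]
scene held ctr [497.9  -4.2] size [130.2 131.7] yaw -5.6 1446
  z [ 96.1 104.3 107.4]
side held ctr [494.7  -8. ] size [131.7 129.2] yaw -5.8 1175
  z [ 94.7 101.5 104.5]
```

View pics/side20c.png

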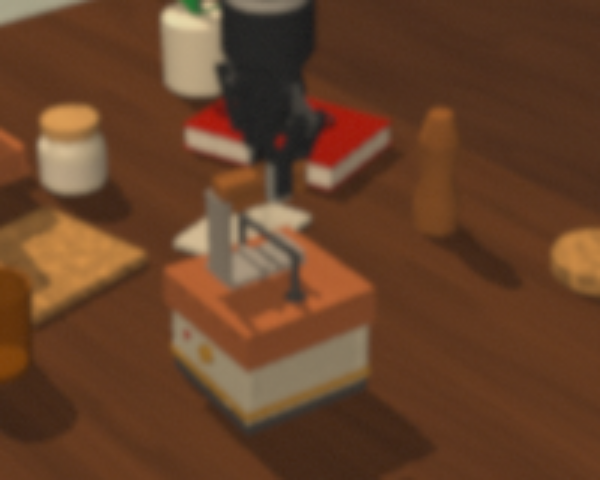

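{"method": "jog_arm", "body": {"increments": [[[0.2, 0, 0, 0, 0, 0, -1], [0.4, 0, 0, 0, 0, 0, -1], [0.6, 0, 0, 0, 0, 0, -1], [0.6, 0, 0, 0, 0, 0, -1], [0.6, 0, 0, 0, 0, 0, -1]]]}}

```text
time: 64.18
tool_pos: [0.4211, 0.0021, 0.2596]
tcp_rot: [0.197, 3.131, -0.0]
wrist_force: [0.7, 0.9, -2.4]
width: 0.239
grip_force: 79.4
```

{"method": "jog_arm", "body": {"increments": [[[0.3, 0, 0, 0, 0, 0, -1], [0, 0, 0, 0, 0, 0, -1], [0, 0, -0.5, 0, 0, 0, -1], [0, 0, -0.9, 0, 0, 0, -1], [0, 0, -0.9, 0, 0, 0, -1]]]}}

```text
time: 64.6
tool_pos: [0.4133, 0.0031, 0.3288]
tcp_rot: [0.197, 3.132, -0.001]
wrist_force: [1.6, 0.2, -2.2]
width: 0.246
grip_force: 79.4
```

Run:
```python
from h import *
plan(.640,.204,.32,105)
held(.4955,-.0065,((3,110,60),(16,255,255)),.092,.125,r=.1)
```

```text
t 64.6 tcp [413.3   3.1 328.8] yawy 82.8 F [ 1.6  0.2 -2.2] w 0.25 g 79
shift now-axes [-6.66  7.59  0.32] after-turn axes [-9.03  4.51  0.29] turn [-0.01  0.03 -3.7 ]
scene held ctr [497.9  -4.3] size [130.7 130.8] yaw -5.3 1717
  z [ 96.2 104.5 107.4]
side held ctr [494.4  -6.9] size [130.6 131.4] yaw -6.0 1498
  z [ 95.  101.6 104.5]
```

{"method": "jog_arm", "body": {"increments": [[[-0.4, 0.6, 0, 0, 0, 0, -1], [-0.75, 0.85, 0, 0, 0, 0, -1], [-0.75, 0.85, 0, 0, 0, 0, -1], [-0.75, 0.85, 0, 0, 0, 0, -1], [-0.75, 0.85, 0, 0, 0, 0, -1]]]}}

```text
time: 65.12
tool_pos: [0.5311, 0.1105, 0.3282]
tcp_rot: [0.197, 3.131, -0.001]
wrist_force: [0.5, -0.4, -2.4]
width: 0.246
grip_force: 79.6
```

{"method": "jog_arm", "body": {"increments": [[[-0.75, 0.85, 0, 0, 0, 0, -1], [-0.75, 0.85, 0, 0, 0, 0, -1], [-0.75, 0.85, 0, 0, 0, 0, -1], [-0.7, 0.75, 0, 0, 0, 0, -1], [-0.3, 0.3, 0, 0, 0, -0.9, -1]]]}}

```text
time: 65.53
tool_pos: [0.6429, 0.207, 0.3276]
tcp_rot: [0.046, 3.136, 0.001]
wrist_force: [-0.2, -0.0, -3.3]
width: 0.245
grip_force: 79.6
```

{"method": "jog_arm", "body": {"increments": [[[0, 0, 0.8, 0, 0, -0.9, -1], [0, 0, 0.8, 0, 0, -0.9, -1], [0, 0, 0.8, 0, 0, -0.9, -1], [0, 0, 0.8, 0, 0, 0, -1], [0, 0, 0.4, 0, 0, 0, -1]]]}}

```text
time: 65.95
tool_pos: [0.639, 0.2037, 0.2163]
tcp_rot: [0.393, -3.115, 0.004]
wrist_force: [-1.3, -1.4, -2.9]
width: 0.24
grip_force: 79.7
```

Run:
```python
from h import *
plan(.640,.204,.1465,105)
```

```text
t 66.0 tcp [639.  203.7 216.3] yawy 104.4 F [-1.3 -1.4 -2.9] w 0.24 g 80
shift now-axes [-0.04  0.01  2.33] after-turn axes [-0.03  0.    2.33] turn [-0.02 -0.02 -0.1 ]
```

{"method": "jog_arm", "body": {"increments": [[[0, 0, 0.7, 0, 0, 0, -1], [0, 0, 0.7, 0, 0, 0, -1], [0, 0, 0.5, 0, 0, 0, -1], [0, 0, 0.25, 0, 0, 0, -1], [0, 0, 0, 0, 0, 0, -1]]]}}

```text
time: 66.37
tool_pos: [0.6398, 0.2037, 0.1544]
tcp_rot: [-0.393, 3.117, -0.003]
wrist_force: [-0.3, 0.5, -2.7]
width: 0.243
grip_force: 79.7
```

{"method": "jog_arm", "body": {"increments": [[[0, 0, 0.05, 0, 0, 0, -1], [0, 0, 0.05, 0, 0, 0, -1], [0, 0, 0.05, 0, 0, 0, -1], [0, 0, 0, 0, 0, 0, -1], [0, 0, 0, 0, 0, 0, -1]]]}}

```text
time: 66.78
tool_pos: [0.6416, 0.2043, 0.1539]
tcp_rot: [-0.393, 3.11, -0.002]
wrist_force: [-0.7, -0.4, -2.8]
width: 0.24
grip_force: 79.7
```

{"method": "jog_arm", "body": {"increments": [[[0, 0, 0.1, 0, 0, 0, -1], [0, 0, 0.05, 0, 0, 0, -1], [0, 0, 0, 0, 0, 0, -1], [0, 0, 0, 0, 0, 0, -1], [0, 0, 0, 0, 0, 0, -1]]]}}

```text
time: 67.2
tool_pos: [0.6411, 0.2041, 0.1483]
tcp_rot: [-0.393, 3.112, -0.002]
wrist_force: [0.5, -0.3, -2.5]
width: 0.245
grip_force: 79.7
```

{"method": "jog_arm", "body": {"increments": [[[0, 0, 0.05, 0, 0, 0, -1], [0, 0, 0.04, 0, 0, 0, -1], [0, 0, 0, 0, 0, 0, -1], [0, 0, 0, 0, 0, 0, -1], [0, 0, 0, 0, 0, 0, -1]]]}}

```text
time: 67.62
tool_pos: [0.6416, 0.2043, 0.1465]
tcp_rot: [-0.393, 3.111, -0.002]
wrist_force: [-1.1, 0.5, 2.6]
width: 0.24
grip_force: 80.1
```

Contact with the pad. Release and withdraw.

{"method": "jog_arm", "body": {"increments": [[[0, 0, 0, 0, 0, 0, -0.2], [0, 0, 0, 0, 0, 0, 0.2], [0, 0, 0, 0, 0, 0, 0.4], [0, 0, 0, 0, 0, 0, 0.4], [0, 0, 0, 0, 0, 0, 0.4]]]}}

```text
time: 68.03
tool_pos: [0.6411, 0.2041, 0.1455]
tcp_rot: [-0.393, 3.112, -0.002]
wrist_force: [-0.7, -0.2, 0.0]
width: 0.702
grip_force: 0.0
```

{"method": "jog_arm", "body": {"increments": [[[0, 0, -0.4, 0, 0, 0, 0.4], [0, 0, -0.8, 0, 0, 0, 0.4], [0, 0, -0.9, 0, 0, 0, 0.4], [0, 0, -0.9, 0, 0, 0, 0.4], [0, 0, -0.9, 0, 0, 0, 0.4]]]}}

```text
time: 68.45
tool_pos: [0.6405, 0.2042, 0.2648]
tcp_rot: [-0.393, 3.112, -0.002]
wrist_force: [0.6, 0.4, 0.3]
width: 0.7
grip_force: 0.0
```

{"method": "jog_arm", "body": {"increments": [[[0, 0, -0.7, 0, 0, 0, 0.4], [0, 0, 0, 0, 0, 0, 0.4], [0, 0, 0, 0, 0, 0, 0.4], [0, 0, 0, 0, 0, 0, 0.4], [0, 0, 0, 0, 0, 0, 0.4]]]}}

```text
time: 68.87
tool_pos: [0.6396, 0.204, 0.282]
tcp_rot: [-0.393, 3.115, -0.003]
wrist_force: [-0.8, 0.3, -0.5]
width: 0.703
grip_force: 0.0
```

Run:
```python
from h import *
from m import fit
plan(.640,.204,.3,105)
s,im,dep=wrist(); P=wcloud(s,dep)
m=(P[...,2]>.08)&(P[...,2]<.12)&(abs(P[...,0]-.635)<.08)&(abs(P[...,1]-.2)<.08)&(dep>0)
t=m&(P[...,2]>.096); fit(P[t][:,:2],'handle'); print(np.percentile(P[t][:,2],[5,50,95]))
held(.4955,-.0065,((3,110,60),(16,255,255)),.092,.125,r=.1)
```

```text
t 68.9 tcp [639.6 204.  282. ] yawy 104.4 F [-0.8  0.3 -0.5] w 0.70 g 0
shift now-axes [-0.02 -0.   -0.6 ] after-turn axes [-0.01 -0.   -0.6 ] turn [-0.02  0.02 -0.1 ]
handle ctr [630.7 200.8] size [79.1 21.4] yaw 14.5 3378
[0.09784301 0.09953009 0.10072889]
scene held ctr [497.9  -3.9] size [130.9 131.2] yaw -5.3 1722
  z [ 96.5 104.4 107.5]
side held ctr [494.4  -7.2] size [130.9 130.8] yaw -5.9 1493
  z [ 95.  101.5 104.3]
```

The lifter stands upright, with its handle top level at 99.5 mm. The lid is centred within about 1 mm.

```bash
python3 -c "
from workcell import bot
print(bot.finish_job())"
```

```text
the job is handed in; nothing more can be done
None
```

The job is handed in (no verdict came back): rack, three trays and cover stacked in the well, lid back on the warmer about 1 mm off centre by the cameras, lifter upright on its pad.

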